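Build up the camshaft nose: thrust plate, timing gear, spacer bush, ball bearing

TASK

Swing the filing jig's hold-down bar up and back past upright to free the steel thrust plate, slide the plate out and lower it over the nose of the upright camshaft until it lies flat on the shoulder. Then build up the nose on top of it in this order: timing gear, brass spacer bush, ball bearing, each lowered until it rests flat on the one below. Let go of everything, and neither knock over nor shift the piston and the valve that stand on the bench.

Things in the scene. Friction and masses are not known exactly. Their poses are not given: they have to be found in the camera images.
- shaft_seat (a point): Centre of the flat upward shoulder (34 mm across) of a steel camshaft standing nose up in a fixed round dark steel stand (94 mm across): the stack starts here, 92 mm above the bench. Above it the nose is 20 mm thick up to 10 mm, tapers to 13 mm thick at 18 mm, stays so up to 39 mm and tapers to a 5 mm tip at 49 mm. Two cam lobes below it reach 22 mm from the axis.
- filing_jig: Fixed blue jig holding the plate. Origin on the bench below the plate's bore; z up; the plate slides out along its -x. Base 24 mm high, x -14..60, y -42..75 mm; on it the plate lies between rails 9 mm high (inner faces y = -22, +22 mm), a stop behind at x = 52 mm. Bar hinge at y = 58 mm, z = 40 mm, its axis along x, between cheeks x -20..20, y 49..71 mm, up to 49 mm high.
- hold_down_bar (a joint): Angle of the jig's aluminium hold-down bar (16 mm wide, 10 mm thick): 0 is down, a tapered plug under the bar then sits in the plate's bore and keeps it from sliding out; it grows as the knob goes up and over towards the jig's +y; 1.57 is upright, 2.2 the end stop. The stiff hinge stays where it is left; lifting takes about 1.5 N at the knob.
- bar_knob (a point): Centre of the red barrel knob (a cylinder along the jig's x, 26 mm long, flat ends, 22 mm thick) at the free end of the hold-down bar, 120 mm from the hinge axis; with the bar down it is at x = 0, y = -62 mm, z = 40 mm of the jig.
- plate_center (a point): Centre of the thrust plate, in its bore, half-way up: flat steel oval 100 mm long (its x), 40 mm wide (its y), 6 mm thick, straight long sides, round ends, 24 mm bore in the middle, a bolt hole near each end; 70 to 120 g. It starts in the jig, underside 24 mm above the bench, axes along the jig's; its -x end sticks 36 mm out past the front of the jig base.
- gear_center (a point): Centre of the timing gear, half-way up: toothed steel disc, 64 mm across, 12 mm thick, bore 24 mm, lying flat on the bench; about 180 g.
- bush_center (a point): Centre of the spacer bush, half-way up: plain brass ring, 32 mm across, 14 mm high, bore 17 mm, standing on the bench; about 80 g.
- bearing_center (a point): Centre of the ball bearing, half-way up: steel ring with a black seal between its outer and inner ring, 42 mm across, 12 mm high, bore 17 mm, lying flat on the bench; about 100 g.
- piston_1: Bystander: loose aluminium piston standing on the bench, 66 mm across, 57 mm high; origin at the centre of its underside. Leave it alone.
- valve_in: Bystander: loose engine valve standing on its 36 mm head, stem up, 92 mm high; origin at the centre of its underside. Leave it alone.

How it is judged:
On the way, in this order (a step that is already met when the one before it is completed fails the run):
1. the hold-down bar is swung up while the plate still lies in the jig (value of joint hold_down_bar above 1.4 rad and distance between plate_center and filing_jig below 0.045 m), for 0.2 s.
2. the thrust plate lies on the shoulder of the camshaft (z of plate_center in the frame of shaft_seat between 0 and 0.006 m and horizontal distance between plate_center and shaft_seat below 0.005 m and angle between plate_center's own z axis and vertical below 0.1 rad), for 0.2 s.
3. the timing gear rests on the thrust plate (z of gear_center in the frame of shaft_seat between 0.009 and 0.015 m and horizontal distance between gear_center and shaft_seat below 0.005 m and angle between gear_center's own z axis and vertical below 0.1 rad), for 0.2 s.
4. the brass bush rests on the timing gear (z of bush_center in the frame of shaft_seat between 0.022 and 0.028 m and horizontal distance between bush_center and shaft_seat below 0.005 m and angle between bush_center's own z axis and vertical below 0.1 rad), for 0.2 s.
5. the ball bearing rests on the brass bush (z of bearing_center in the frame of shaft_seat between 0.035 and 0.041 m and horizontal distance between bearing_center and shaft_seat below 0.005 m and angle between bearing_center's own z axis and vertical below 0.1 rad), for 0.2 s.
At the end, for the whole second after the job is handed in: Around the camshaft nose, each within 5 mm of the shaft axis, level within 0.1 rad, at rest and released, lie from below: the thrust plate on the shoulder (its middle 3 mm above it), the timing gear (12 mm), the brass bush (25 mm), the ball bearing (38 mm), each height within 3 mm (all of step 2 and all of step 3 and all of step 4 and all of step 5 and linear speed of each of thrust_plate, timing_gear, spacer_bush, ball_bearing below 0.02 m/s); the robot touches nothing.
It fails at once if the piston is shifted more than 30 mm or tipped (distance of piston_1 from where it was at the start of the episode above 0.03 m or angle between piston_1's own z axis and vertical above 0.5 rad).
It fails at once if the valve is shifted more than 30 mm or tipped (distance of valve_in from where it was at the start of the episode above 0.03 m or angle between valve_in's own z axis and vertical above 0.5 rad).
It also fails if it takes over 131 s, if anything falls off the work surface, if the arm or the gripper's body presses on something with over 40 N, if the wrist force passes 120 N, or if a joint passes its speed limit or range.

ROBOT

A 7-joint arm with a two-finger parallel gripper is mounted at the origin on a cart in front of the work surface, level with it; the furniture and walls round the work are solid. World frame = base frame: x ahead of the robot, y to its left, z up, the work surface at z = 0. Lengths are in m, angles in rad, forces in N, time in s.
With the tool pointing down it reaches from about 0.4 to 0.85 m from the base axis. Payload 10.4 kg.
Tool frame: the origin (TCP) lies midway between the tips of the shut fingers; the grasp point (between the pads) lies 19 mm behind it; x points along the fingers, z is the direction in which the jaws open and shut, and the axes are right-handed (so a half turn about x gives the same grasp; the last joint's range is limited). The gripper opens to 87 mm and grips with 3 to 60 N. Pads are 19 mm wide; open, the fingers measure 117 mm over their backs; the gripper's body (75 mm by 190 mm) begins 51 mm behind the grasp point.
Start: joints at [-1.196, 0.332, -0.065, 1.46, 0.022, 1.35, -0.088], TCP at [0.242, 0.576, 0.223] pointing down, gripper open.
Joint ranges: [-2.6, 2.6], [-0.5, 2.12], [-1.47, 1.34], [0.16, 2.42], [-1.27, 4.41], [0.06, 2.06], [-2.6, 2.6]. Speed limits (rad/s): [2.22, 2.22, 2.79, 2.79, 3.14, 3.14, 3.14].

INTERFACE

Orientations are given as a unit quaternion [x, y, z, w].
In Python, from bench import read_state, camera, camera_params, close_job gives the robot as it stands.
- The arm moves only by the tool arm_command, never from a script. Its argument "targets" is a list of rows, each a list of 7 numbers: the closure in counts, from 0 (fully open) to 255 (shut), then the shift along the tool's x, y, z in mm, then the turn, a rotation vector about the tool's x, y, z in rad. A call has 1 to 10 rows; each row is the pose to reach, as a shift and turn from the pose commanded when the call began, along the tool's axes at that moment; what a row does not reach only later rows make up. A row lasts 1/10 s, in which the tool goes at most 50 mm and 8.59 degrees, less where a joint would pass 70% of its speed; a pose out of reach is approached as far as the arm can. A call with a gripper value outside its range is refused whole. The fingers move at their own pace and stop on an object; "newtons" is the grip in N (left out, the last holds). Time passes only in rows, so rows that repeat a pose let the fingers close. It gives the time, the measured TCP pose, the force and the opening at its end, in the units of the state.
- read_state(): the state, without advancing time (a new reading comes with each control period).
- camera(name): name is "scene" or "top"; returns the picture (420x560x3 uint8, red, green, blue); there is no depth.
- camera_params(name): a dict with "intrinsics" (3x3 intrinsics, pixels), "dist" ([k1, k2, p1, p2, k3] as OpenCV has them; the pictures are not rectified), "xyz" and "orientation" of the camera in the world. Camera axes: x right, y down, z forward; pixel columns grow to the right and rows downward; lengths in m; the calibration is good to about 2 mm. A picture is of the moment at which its call begins. camera_params takes no time and is no camera call.
- close_job(): hands the job in, once; it reports no verdict.
The state is a dict: "time": time; "joint_positions": joint angles; "joint_vel": joint speeds; "joint_torque": joint torques, N m; "ee_pos": TCP position; "eef_rot": TCP orientation; "ft_force": force on the tool from outside, world axes, zero at the start; "torque": the same for the moment, N m; "width": finger opening in m.
Only numpy, scipy, OpenCV 4.12 (cv2) and the standard library are available. Lean on these libraries where they do the work, as an engineer would, in place of code of your own. Each camera call takes 0.05 s, during which the arm holds its last target.

## Working session

There is one attempt and no reset: what is moved stays moved. The work goes in short steps, Python scripts to look and compute and a tool call to move; the robot and the scene stay as the last step left them, time stands still between calls to the robot, and variables do not carry over. Pictures are saved under pics/ and viewed, and the job is handed in when it is done.

Besides the shell and the picture viewer there is one more tool, called as name(argument=value, ...) on one line, values as JSON. arm_command: Moves the arm, as the interface text tells. Its arguments: {"type":"object","properties":{"targets":{"type":"array"},"newtons":{"type":"number"}},"required":["targets"]}

```bash
mkdir -p pics; ls
python3 - <<'E'
from bench import *
import cv2
s=read_state()
for k,v in s.items(): print(k,v)
for n in ("scene","top"):
    im=camera(n); cv2.imwrite(f"pics/{n}0.png",im[:,:,::-1]); print(n,camera_params(n))
E
```

```text
pics
time 0.0
joint_positions [-1.19558739  0.33287372 -0.06473187  1.46094902  0.02158553  1.34993768
 -0.08850091]
joint_vel [-0.00083512  0.00022463 -0.00021144  0.00035617  0.00025447  0.00157196
  0.00167063]
joint_torque [ 8.73724621e-04 -6.23261833e+01  2.51958228e-02 -3.89897597e+01
 -6.12668158e-02  3.99798166e-02  1.81242654e-04]
ee_pos [0.24195178 0.57582683 0.22174921]
eef_rot [-0.39165939  0.58935468  0.39105631  0.58850569]
ft_force [-0.11392086  0.22870841 -0.3163869 ]
torque [ 0.02970599  0.06462912 -0.02742467]
width 0.08691052368484224
scene {'intrinsics': array([[453.82134494,   0.        , 274.66242211],
       [  0.        , 453.82134494, 214.33493864],
       [  0.        ,   0.        ,   1.        ]]), 'dist': array([-0.07748664,  0.        ,  0.        ,  0.        ,  0.        ]), 'xyz': array([ 0.02333076, -1.02107361,  0.64773058]), 'orientation': array([ 0.81984929, -0.21086318,  0.11943443, -0.51876708])}
top {'intrinsics': array([[382.27254142,   0.        , 282.4387862 ],
       [  0.        , 382.27254142, 216.08756577],
       [  0.        ,   0.        ,   1.        ]]), 'dist': array([-0.08768176,  0.        ,  0.        ,  0.        ,  0.        ]), 'xyz': array([0.40155376, 0.00959976, 1.26082872]), 'orientation': array([ 0.71322505, -0.69787174,  0.05089595, -0.04116629])}
```

View pics/scene0.png

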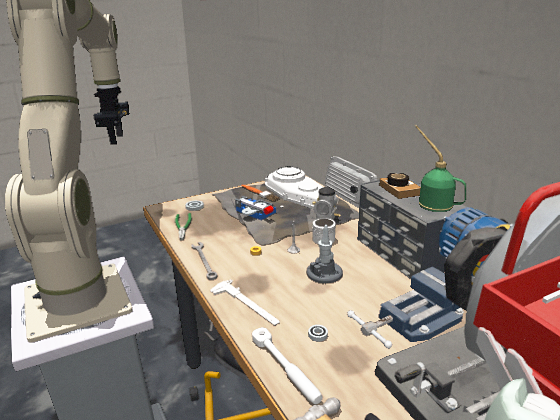

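View pics/top0.png

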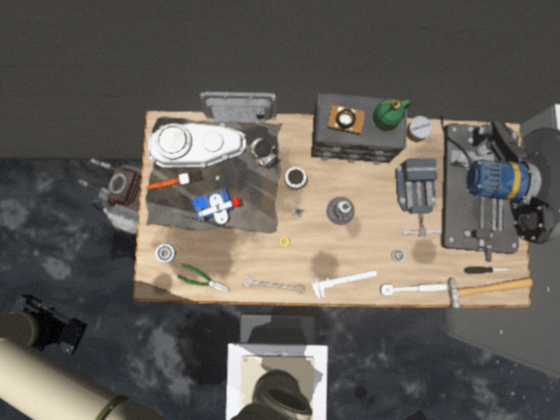

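Run:
```python
import cv2
t=cv2.imread("pics/top0.png"); s=cv2.imread("pics/scene0.png")
cv2.imwrite("pics/c1.png",cv2.resize(t[160:280,140:300],None,fx=5,fy=5,interpolation=cv2.INTER_CUBIC))
cv2.imwrite("pics/c2.png",cv2.resize(t[160:280,270:430],None,fx=5,fy=5,interpolation=cv2.INTER_CUBIC))
cv2.imwrite("pics/c3.png",cv2.resize(s[180:300,170:350],None,fx=4.4,fy=4.4,interpolation=cv2.INTER_CUBIC))
```

```text
(no output)
```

View pics/c1.png

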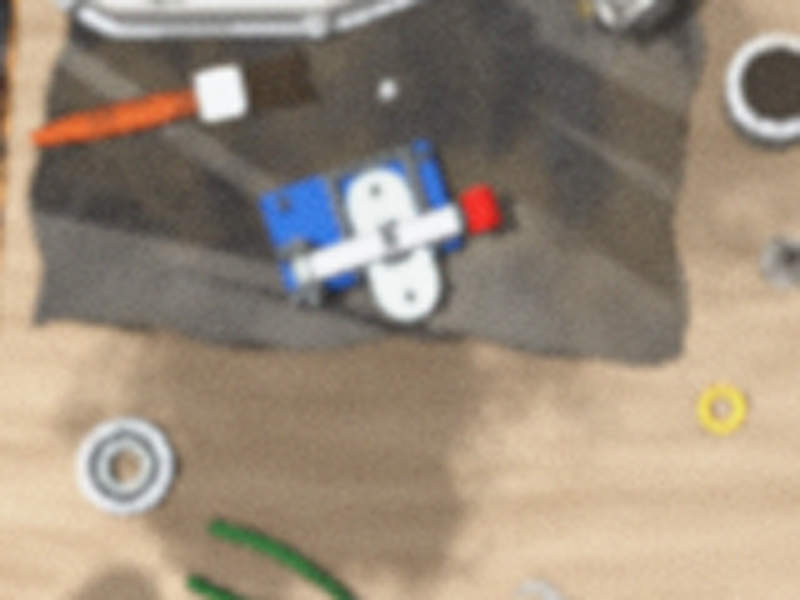

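View pics/c2.png

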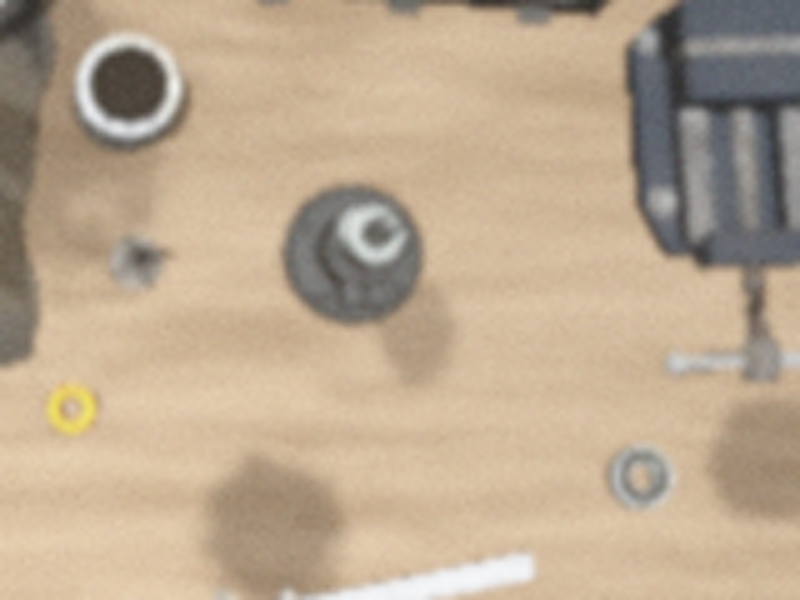

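View pics/c3.png

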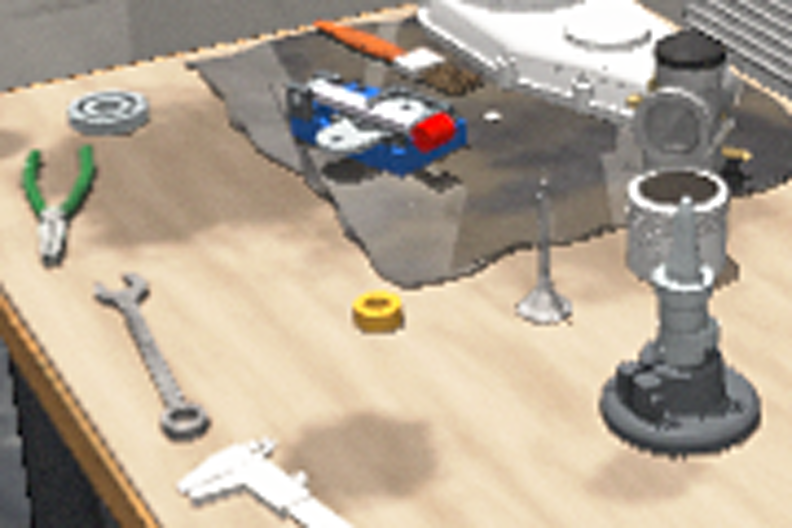

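```bash
cat > h.py <<'E'
import numpy as np, cv2
from bench import *
from scipy.spatial.transform import Rotation as R
P={n:camera_params(n) for n in ("scene","top")}
def ray(n,uv):
    p=P[n]; q=cv2.undistortPoints(np.array(uv,float).reshape(1,1,2),p["intrinsics"],p["dist"]).ravel()
    d=R.from_quat(p["orientation"]).apply([q[0],q[1],1.0]); return p["xyz"],d
def atz(n,uv,z):
    o,d=ray(n,uv); return o+d*(z-o[2])/d[2]
def proj(n,X):
    p=P[n]; r=R.from_quat(p["orientation"]).inv()
    Xc=r.apply(np.atleast_2d(X)-p["xyz"])
    return cv2.projectPoints(Xc.reshape(-1,1,3),np.zeros(3),np.zeros(3),p["intrinsics"],p["dist"])[0].reshape(-1,2)
def snap(tag,n,box=None,f=5):
    im=camera(n)[:,:,::-1].copy(); cv2.imwrite(f"pics/raw_{tag}_{n}.png",im)
    if box: im=im[box[1]:box[3],box[0]:box[2]]
    im=cv2.resize(im,None,fx=f,fy=f,interpolation=cv2.INTER_CUBIC); cv2.imwrite(f"pics/{tag}_{n}.png",im)
def circ(c,z,r,n=48):
    a=np.linspace(0,2*np.pi,n); return np.c_[c[0]+r*np.cos(a),c[1]+r*np.sin(a),np.full(n,z)]
E
python3 - <<'E'
from h import *
c1=lambda x,y:((x+.5)/5-.5+140,(y+.5)/5-.5+160)
c2=lambda x,y:((x+.5)/5-.5+270,(y+.5)/5-.5+160)
c3=lambda x,y:((x+.5)/4.4-.5+170,(y+.5)/4.4-.5+180)
for nm,a,b,z in [("gear",c1(126,466),c3(110,108),.012),("bush",c1(722,408),c3(379,301),.014),("bear",c2(641,477),None,.012),
 ("shoulder",c2(371,233),c3(684,275),.092),("tip",c2(381,230),c3(686,201),.141),("stand",c2(353,254),c3(681,400),.012),("knob",c1(482,209),c3(436,131),.04),
 ("hole+",c1(376,190),c3(404,108),.03),("hole-",c1(410,296),None,.03),("pist",c1(777,88),c3(677,188),.057),("valve",c2(135,260),c3(544,305),.0)]:
    print(nm,atz("top",a,z).round(4),None if b is None else atz("scene",b,z).round(4))
E
```

```text
gear [0.4356 0.3761 0.012 ] [0.4331 0.3652 0.012 ]
bush [ 0.4826 -0.0127  0.014 ] [ 0.4821 -0.0154  0.014 ]
bear [ 0.4447 -0.3888  0.012 ] None
shoulder [ 0.5902 -0.195   0.092 ] [ 0.5883 -0.2003  0.092 ]
tip [ 0.5843 -0.1925  0.141 ] [ 0.5862 -0.2032  0.141 ]
stand [ 0.5888 -0.197   0.012 ] [ 0.5853 -0.2055  0.012 ]
knob [0.6062 0.1457 0.04  ] [0.6057 0.1431 0.04  ]
hole+ [0.6189 0.2167 0.03  ] [0.6133 0.2108 0.03  ]
hole- [0.5497 0.1915 0.03  ] None
pist [ 0.6868 -0.0432  0.057 ] [ 0.6848 -0.0491  0.057 ]
valve [ 0.5831 -0.053   0.    ] [ 0.5821 -0.0518  0.    ]
```

```bash
cat > ov.py <<'E'
from h import *
G=(.435,.373); B=(.4823,-.0135); BE=(.4447,-.3888); S=(.588,-.197)
jo=np.array([.5845,.2035]); yaw=np.arctan2(.6189-.5497,.2167-.1915) # jig x dir = away from -x end
def draw(files,S=S,G=G,B=B,BE=BE,jo=jo,c='',f=8):
    th=np.arctan2(.2167-.1915,.6189-.5497)
    J=lambda p:np.c_[jo[0]+np.cos(th)*p[:,0]-np.sin(th)*p[:,1],jo[1]+np.sin(th)*p[:,0]+np.cos(th)*p[:,1],p[:,2]]
    curves=[]
    for c0,z0,z1,r,ri in [(G,0,.012,.032,.012),(B,0,.014,.016,.0085),(BE,0,.012,.021,.0085)]:
        curves+=[circ(c0,z0,r),circ(c0,z1,r),circ(c0,z1,ri)]
    curves+=[circ(S,.092,.017),circ(S,.141,.0025),circ(S,0,.047),circ(S,.110,.0065)]
    a=np.linspace(-np.pi/2,np.pi/2,20)
    o=np.r_[np.c_[.03+.02*np.cos(a),.02*np.sin(a)],np.c_[-.03-.02*np.cos(a),-.02*np.sin(a)]]; o=np.r_[o,o[:1]]
    curves.append(J(np.c_[o,np.full(len(o),.03)]))
    q=lambda x0,x1,y0,y1,z:J(np.array([[x0,y0,z],[x1,y0,z],[x1,y1,z],[x0,y1,z],[x0,y0,z]]))
    curves+=[q(-.014,.06,-.042,.075,.024),q(-.014,.06,-.042,.075,0),q(-.013,.013,-.073,-.051,.04)]
    for n,fn,boxes in files:
        im=cv2.imread(fn)
        for k,(x,y,w,h) in boxes.items():
            ff=min(800/w,600/h)
            cr=cv2.resize(im[y:y+h,x:x+w],None,fx=ff,fy=ff,interpolation=cv2.INTER_CUBIC)
            for cv in curves:
                uv=((proj(n,cv)+.5-[x,y])*ff-.5)
                cv2.polylines(cr,[np.round(uv*8).astype(np.int32).reshape(-1,1,2)],False,(255,0,255),1,cv2.LINE_AA,3)
            cv2.imwrite(f"pics/ov{c}_{n}_{k}.png",cr)
E
python3 - <<'E'
from ov import *
draw([("top","pics/top0.png",dict(g=(145,235,40,30),j=(185,180,72,54),b=(270,226,32,24),s=(320,188,40,30),e=(382,243,32,24))),
("scene","pics/scene0.png",dict(g=(180,190,32,24),j=(225,185,60,45),b=(240,238,32,24),s=(296,210,80,80),e=(300,318,40,30)))])
import glob
def mont(n,ks):
    ims=[cv2.resize(cv2.imread(f"pics/ov_{n}_{k}.png"),(400,300)) for k in ks]
    while len(ims)<4: ims.append(ims[0]*0)
    cv2.imwrite(f"pics/m_{n}.png",np.vstack([np.hstack(ims[:2]),np.hstack(ims[2:4])]))
mont("top","gbse"); mont("scene","gbje")
E
```

```text
(no output)
```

View pics/m_top.png

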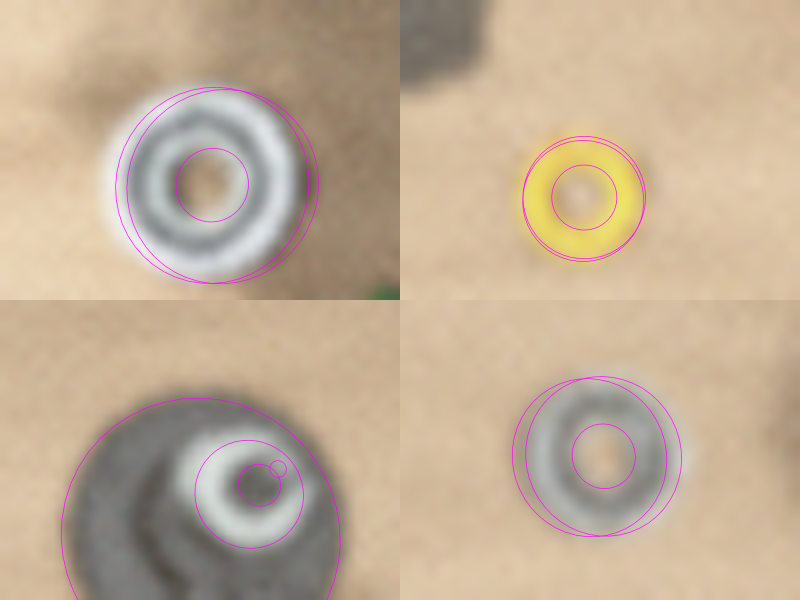

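View pics/m_scene.png

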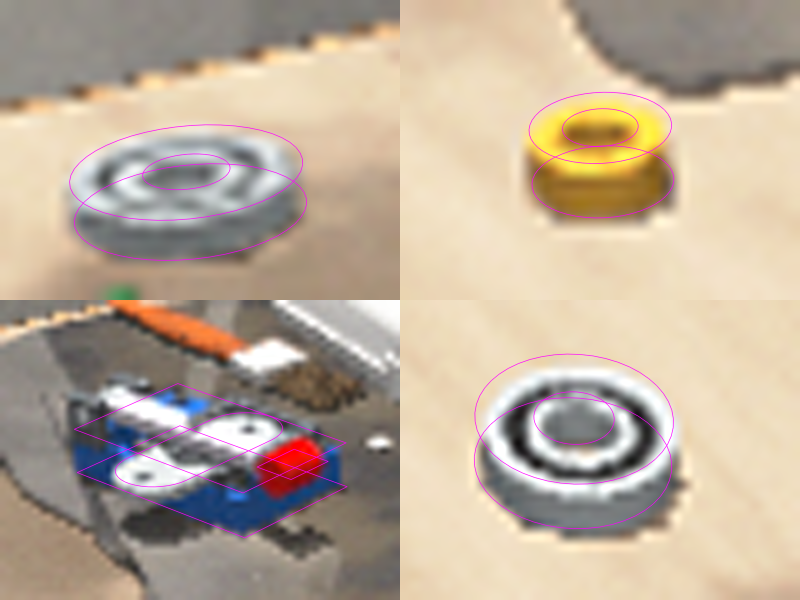

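View pics/ov_top_j.png

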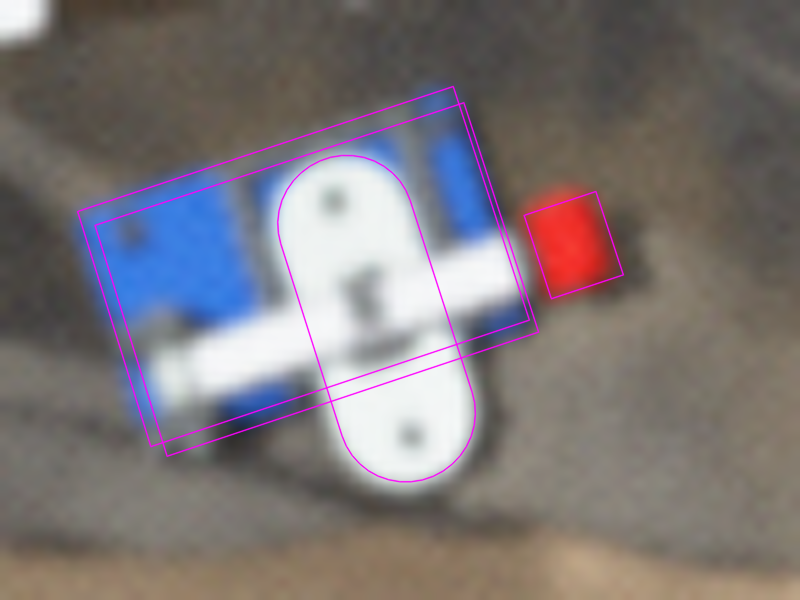

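View pics/ov_scene_s.png

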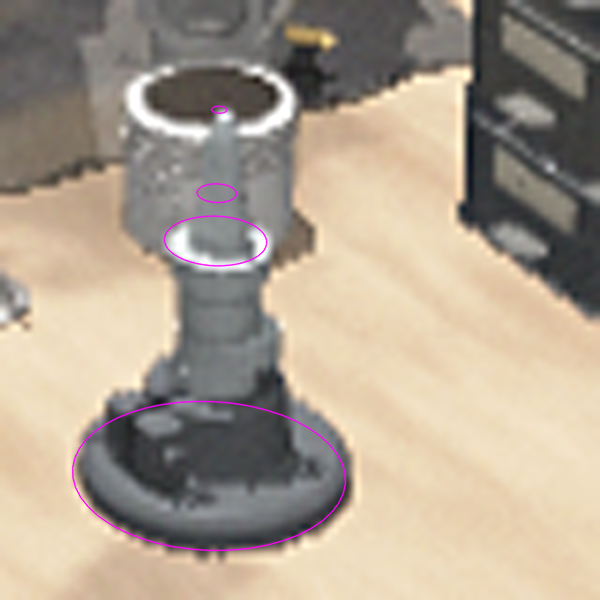

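```bash
python3 - <<'E'
from h import *
from scipy.optimize import least_squares
obj={"g":((.435,.373),.012,(-.8,-.2),(0.05,.15)),"b":((.4823,-.0135),.014,(0,.15),(-.3,.5)),"e":((.4447,-.3888),.012,(.2,0),(.8,.9)),
"s":((.588,-.197),.1,(-.2,-.4),(.5,.7)),"p":((.5845,.2035),.03,(-.35,0),(-.1,.9))}
ks=list(obj)
base={n:dict(P[n]) for n in P}
meas={}
for k in ks:
    X=np.r_[obj[k][0],obj[k][1]]
    meas[k]=(proj("top",X)[0]+obj[k][2],proj("scene",X)[0]+obj[k][3])
    a=atz("top",meas[k][0],X[2]);b=atz("scene",meas[k][1],X[2]); print(k,a.round(4),b.round(4),((a-b)*1e3).round(1))
def setc(v):
    for i,n in enumerate(("top","scene")):
        P[n]=dict(base[n]); P[n]["xyz"]=base[n]["xyz"]+v[6*i:6*i+3]
        P[n]["orientation"]=(R.from_rotvec(v[6*i+3:6*i+6])*R.from_quat(base[n]["orientation"])).as_quat()
def f(x):
    setc(x[10:]); r=[]
    for i,k in enumerate(ks):
        X=np.r_[x[2*i:2*i+2],obj[k][1]]
        r+=list((proj("top",X)[0]-meas[k][0])/.3)+list((proj("scene",X)[0]-meas[k][1])/.3)
    v=x[10:]; s=np.r_[[.002]*3,[.0015]*3]
    return np.r_[r,v/np.r_[s,s]]
x0=np.r_[np.ravel([obj[k][0] for k in ks]),np.zeros(12)]
s=least_squares(f,x0)
cov=np.linalg.pinv(s.jac.T@s.jac)
for i,k in enumerate(ks): print(k,s.x[2*i:2*i+2].round(4),(np.sqrt(np.diag(cov))[2*i:2*i+2]*1e3).round(1))
print((s.x[10:]*1e3).round(2), (s.fun[:20]*.3).round(2).reshape(-1,4)); np.save("cal.npy",s.x[10:])
E
cat >> h.py <<'E'
import os
def cal():
    v=np.load("cal.npy")
    for i,n in enumerate(("top","scene")):
        P[n]["xyz"]=P[n]["xyz"]+v[6*i:6*i+3]
        P[n]["orientation"]=(R.from_rotvec(v[6*i+3:6*i+6])*R.from_quat(P[n]["orientation"])).as_quat()
E
```

```text
g [0.4356 0.3757 0.012 ] [0.4347 0.3717 0.012 ] [0.8 4.  0. ]
b [ 0.4818 -0.0135  0.014 ] [ 0.4803 -0.0156  0.014 ] [1.5 2.1 0. ]
e [ 0.4447 -0.3895  0.012 ] [ 0.4446 -0.3921  0.012 ] [0.1 2.6 0. ]
s [ 0.5892 -0.1964  0.1   ] [ 0.5871 -0.2006  0.1   ] [2.2 4.3 0. ]
p [0.5845 0.2046 0.03  ] [0.5812 0.1974 0.03  ] [3.3 7.3 0. ]
g [0.4359 0.3753] [2.2 2.5]
b [ 0.4818 -0.0135] [2.1 2.2]
e [ 0.4456 -0.3901] [2. 2.]
s [ 0.5894 -0.1971] [2.1 2.1]
p [0.5844 0.2038] [2.2 2.4]
[ 0.11 -0.27 -0.01 -0.19 -0.09  0.23 -0.11  0.27  0.8   0.6  -0.55 -0.11] [[-0.04 -0.05 -0.02  0.14]
 [-0.16  0.08  0.13  0.19]
 [ 0.04 -0.16 -0.1   0.06]
 [ 0.08  0.04 -0.01 -0.14]
 [ 0.11  0.09  0.02 -0.32]]
```

```bash
cat >> h.py <<'E'
TH=np.deg2rad(20); JO=np.array([.5844,.2038,0])
jx=np.array([np.cos(TH),np.sin(TH),0]); jy=np.array([-np.sin(TH),np.cos(TH),0]); ez=np.array([0,0,1.])
def J(x,y,z): return JO+x*jx+y*jy+z*ez
def frame(down,jaw):
    x=np.array(down,float); x/=np.linalg.norm(x); z=np.array(jaw,float); z-=x*(z@x); z/=np.linalg.norm(z)
    return np.c_[x,np.cross(z,x),z]
def plan(tcp,Rt):
    s=read_state(); R0=R.from_quat(s["eef_rot"]); best=None
    for fl in (1,-1):
        M=Rt.copy(); M[:,1:]*=fl
        rv=(R0.inv()*R.from_matrix(M)).as_rotvec()
        if best is None or np.linalg.norm(rv)<np.linalg.norm(best[0]): best=(rv,fl)
    d=R0.inv().apply(np.array(tcp)-s["ee_pos"])*1000
    print("t",round(s["time"],2),"pos",s["ee_pos"].round(4),"F",s["ft_force"].round(1),"w",round(s["width"],4))
    print("shift",d.round(1),"turn",best[0].round(3),"flip",best[1])
E
python3 - <<'E'
from h import *
s=read_state(); print(R.from_quat(s["eef_rot"]).as_matrix().round(3))
plan(J(0,-.062,.15),frame(-ez,jx))
print(J(0,-.062,.04))
E
```

```text
[[-0.    -0.922  0.387]
 [-0.001  0.387  0.922]
 [-1.    -0.    -0.001]]
t 0.1 pos [0.242  0.5759 0.2218] F [ 0.3 -0.5 -0.4] w 0.0871
shift [  72.2 -501.9 -255.8] turn [ 0.824 -0.001  0.001] flip 1
[0.60560525 0.14553906 0.04      ]
```

arm_command(targets=[[60, 20, -500, -256, 0.824, 0, 0], [60, 20, -500, -256, 0.824, 0, 0], [60, 20, -500, -256, 0.824, 0, 0], [60, 20, -500, -256, 0.824, 0, 0], [60, 20, -500, -256, 0.824, 0, 0], [60, 20, -500, -256, 0.824, 0, 0], [60, 20, -500, -256, 0.824, 0, 0], [60, 20, -500, -256, 0.824, 0, 0], [60, 20, -500, -256, 0.824, 0, 0], [60, 20, -500, -256, 0.824, 0, 0]], newtons=20)

```text
time: 1.1
ee_pos: [0.5648, 0.1922, 0.2045]
eef_rot: [-0.123, 0.696, 0.123, 0.696]
ft_force: [1.4, 0.8, 0.5]
width: 0.0664
```

arm_command(targets=[[60, 0, 0, 0, 0, 0, 0], [60, 0, 0, 0, 0, 0, 0], [60, 0, 0, 0, 0, 0, 0], [60, 0, 0, 0, 0, 0, 0]])

```text
time: 1.5
ee_pos: [0.5631, 0.1955, 0.2046]
eef_rot: [-0.123, 0.696, 0.124, 0.696]
ft_force: [0.1, -0.2, -0.1]
width: 0.0667
```

Run:
```python
from h import *
plan(J(0,-.062,.05),frame(-ez,jx))
snap("k1","top",(185,130,285,230),6); snap("k1","scene",(200,120,320,240),5)
```

```text
t 1.5 pos [0.5631 0.1955 0.2046] F [ 0.1 -0.2 -0.1] w 0.0667
shift [154.6 -61.7  22.7] turn [ 0.002 -0.    -0.001] flip 1
```

View pics/k1_top.png

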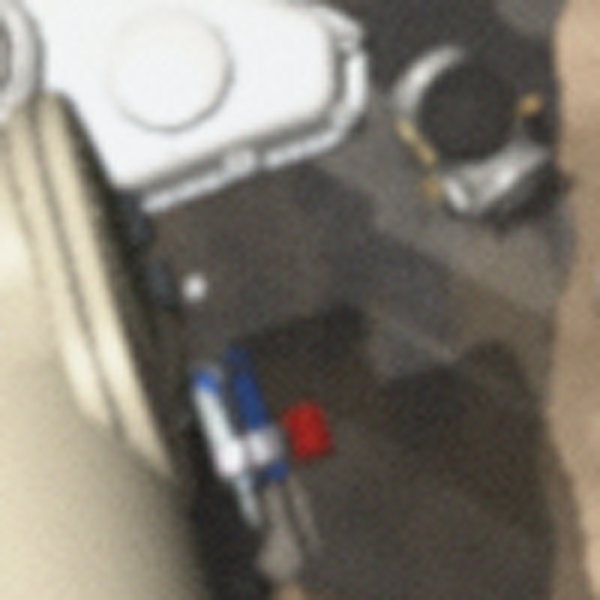

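View pics/k1_scene.png

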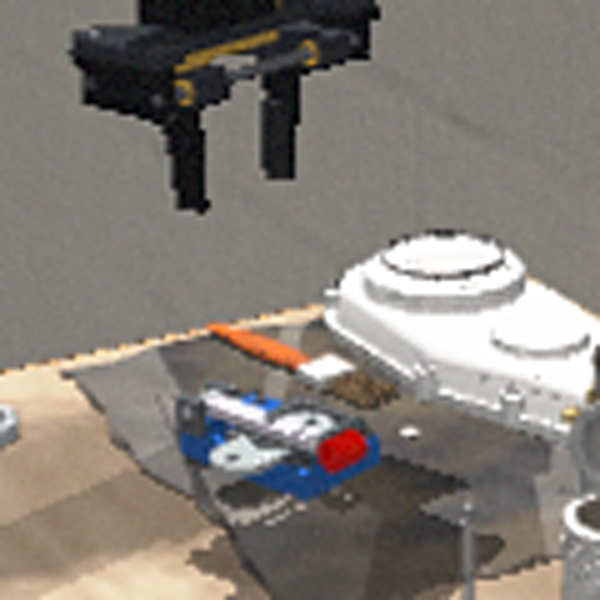

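Run:
```python
from h import *
s=read_state(); t=s["ee_pos"]
for c in (0,1):
    if c: cal()
    for a in (-.0333,-.0583,.0333,.0583): print(a,((proj("scene",t+a*jx)[0]-[200,120]+.5)*5).round(1))
```

```text
-0.0333 [198.9 204. ]
-0.0583 [168.7 214.8]
0.0333 [275.9 176.6]
0.0583 [303.6 166.7]
-0.0333 [198.9 207.2]
-0.0583 [168.8 218. ]
0.0333 [276.  179.7]
0.0583 [303.6 169.8]
```

arm_command(targets=[[60, 100, -62, 23, 0, 0, 0], [60, 100, -62, 23, 0, 0, 0], [60, 100, -62, 23, 0, 0, 0], [60, 100, -62, 23, 0, 0, 0], [60, 182, -62, 23, 0, 0, 0], [60, 182, -62, 23, 0, 0, 0], [60, 182, -62, 23, 0, 0, 0], [60, 182, -62, 23, 0, 0, 0], [60, 182, -62, 23, 0, 0, 0]])

```text
time: 2.5
ee_pos: [0.6085, 0.1448, 0.026]
eef_rot: [-0.123, 0.695, 0.123, 0.698]
ft_force: [-0.0, -0.7, -0.1]
width: 0.0663
```

Run:
```python
from h import *
plan(J(0,-.062,.021),frame(-ez,jx))
snap("k2","scene",(210,140,310,240),6)
```

```text
t 2.5 pos [0.6085 0.1448 0.026 ] F [-0.  -0.7 -0.1] w 0.0663
shift [ 5.   1.6 -2.5] turn [ 0.001  0.004 -0.   ] flip 1
```

View pics/k2_scene.png

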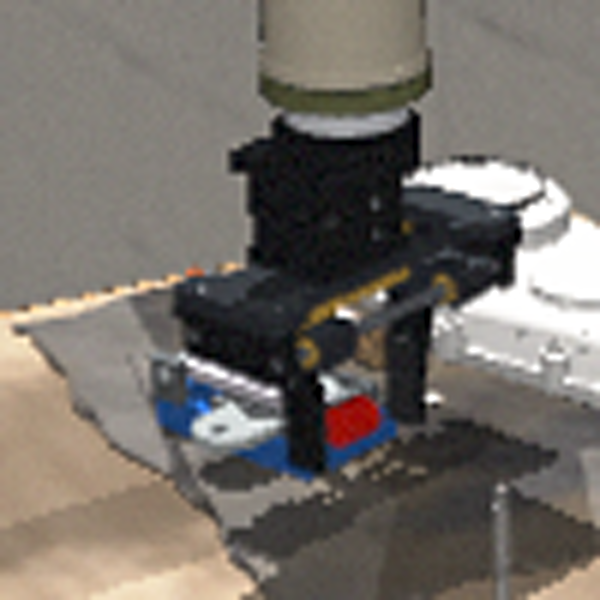

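arm_command(targets=[[60, 2, 1, -1, 0, 0, 0], [120, 2, 1, -1, 0, 0, 0], [150, 2, 1, -1, 0, 0, 0], [200, 2, 1, -1, 0, 0, 0], [200, 2, 1, -1, 0, 0, 0], [200, 2, 1, -1, 0, 0, 0], [200, 2, 1, -1, 0, 0, 0]], newtons=12)

```text
time: 3.25
ee_pos: [0.6054, 0.1442, 0.0207]
eef_rot: [-0.123, 0.696, 0.123, 0.696]
ft_force: [-0.3, -0.6, 0.6]
width: 0.0265
```

Run:
```python
from h import *
plan(J(0,-.062,.021),frame(-ez,jx))
```

```text
t 3.25 pos [0.6054 0.1442 0.0207] F [-0.3 -0.6  0.6] w 0.0265
shift [-0.3  1.2  0.6] turn [-0. -0. -0.] flip 1
```

arm_command(targets=[[200, -12, 0.6, 0, 0, 0, 0], [200, -26.2, 2.9, 0, 0, 0, 0], [200, -42.3, 7.7, 0, 0, 0, 0], [200, -57.5, 14.7, 0, 0, 0, 0], [200, -71.7, 23.7, 0, 0, 0, 0], [200, -84.4, 34.7, 0, 0, 0, 0], [200, -95.5, 47.3, 0, 0, 0, 0], [200, -104.7, 61.3, 0, 0, 0, 0], [200, -111.8, 76.5, 0, 0, 0, 0], [200, -116.8, 92.5, 0, 0, 0, 0]])

```text
time: 4.25
ee_pos: [0.5727, 0.2315, 0.139]
eef_rot: [-0.123, 0.697, 0.123, 0.696]
ft_force: [-4.8, -3.0, -0.5]
width: 0.0256
```

Run:
```python
from h import *
a=1.34
plan(J(0,.058-.12*np.cos(a),.021+.12*np.sin(a)),frame(-ez,jx))
snap("k3","scene",(210,120,310,220),6)
```

```text
t 4.25 pos [0.5727 0.2315 0.139 ] F [-4.8 -3.  -0.5] w 0.0256
shift [1.2 0.5 1.6] turn [-0.    -0.001  0.   ] flip 1
```

View pics/k3_scene.png

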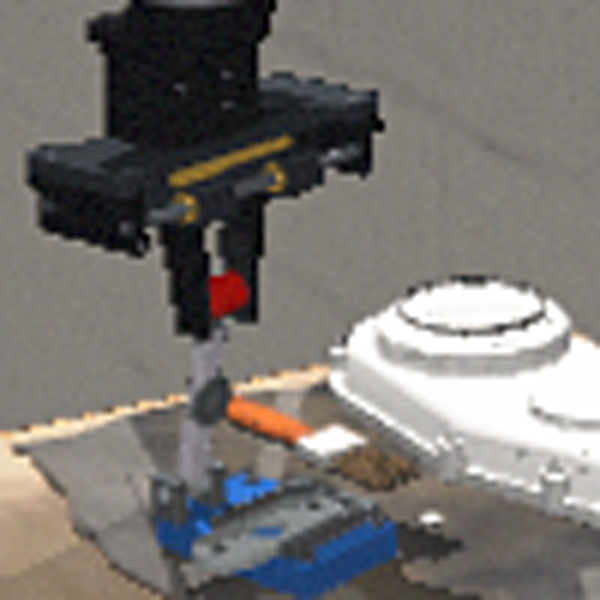

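arm_command(targets=[[200, -2.7, 16.6, 0, 0, 0, 0], [200, -3.1, 33.4, 0, 0, 0, 0], [200, -1.1, 50.1, 0, 0, 0, 0], [200, 3.2, 66.3, 0, 0, 0, 0], [200, 7.7, 77.4, 0, 0, 0, 0], [200, 7.7, 77.4, 0, 0, 0, 0], [200, 7.7, 77.4, 0, 0, 0, 0], [120, 7.7, 77.4, 0, 0, 0, 0], [80, 7.7, 77.4, 0, 0, 0, 0], [80, 7.7, 77.4, 0, 0, 0, 0]])

```text
time: 5.3
ee_pos: [0.5479, 0.3041, 0.1307]
eef_rot: [-0.122, 0.696, 0.123, 0.697]
ft_force: [0.4, -0.9, 0.2]
width: 0.0425
```

arm_command(targets=[[80, -50, 0, 0, 0, 0, 0], [80, -100, 0, 0, 0, 0, 0], [80, -100, 0, 0, 0, 0, 0], [80, -100, -50, -50, 0, 0, 0], [80, -100, -100, -100, 0, 0, 0], [80, -100, -150, -150, 0, 0, 0], [80, -100, -150, -150, 0, 0, 0], [80, -100, -150, -150, 0, 0, 0], [80, -100, -150, -150, 0, 0, 0]])

```text
time: 6.2
ee_pos: [0.4577, 0.1098, 0.2308]
eef_rot: [-0.121, 0.696, 0.122, 0.697]
ft_force: [-0.3, 0.9, 0.1]
width: 0.0598
```

Run:
```python
from h import *
d=np.deg2rad(25); dn=np.sin(d)*jx-np.cos(d)*ez
g=J(-.027,0,.027); F=frame(dn,jy)
print(F.round(2))
plan(g+dn*.019-.10*dn,F); plan(g+dn*.019,F)
print(read_state()["joint_positions"].round(2))
snap("p0","scene",(190,120,310,240),5);snap("p0","top",(180,160,260,240),7)
```

```text
[[ 0.4  -0.85 -0.34]
 [ 0.14 -0.31  0.94]
 [-0.91 -0.42 -0.  ]]
t 6.2 pos [0.4577 0.1098 0.2308] F [-0.3  0.9  0.1] w 0.0598
shift [130.6  45.1  89.5] turn [ 1.54  -0.341  0.34 ] flip -1
t 6.2 pos [0.4577 0.1098 0.2308] F [-0.3  0.9  0.1] w 0.0598
shift [221.3  45.2 131.6] turn [ 1.54  -0.341  0.34 ] flip -1
[-0.71 -0.03  0.37  1.86  0.01  1.31  0.01]
```

View pics/p0_scene.png

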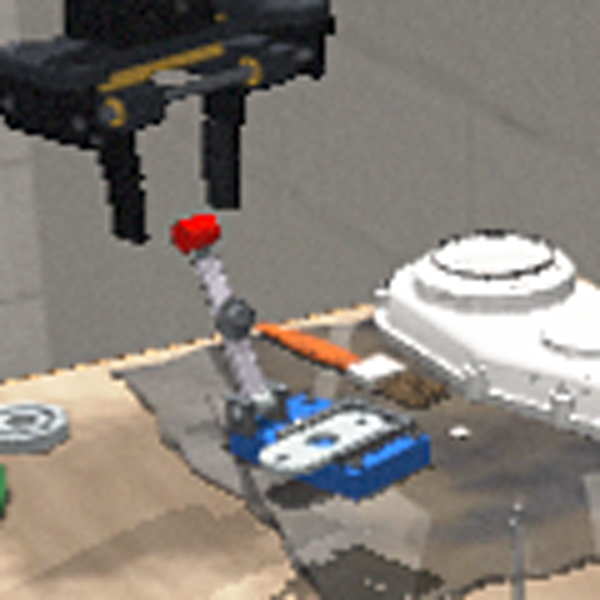

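View pics/p0_top.png

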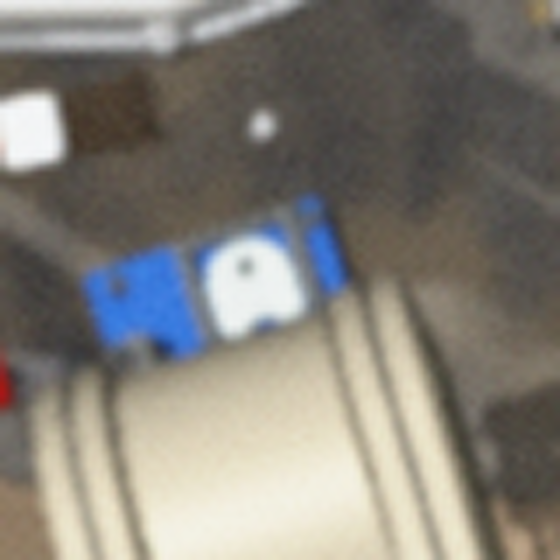

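arm_command(targets=[[60, 0, 20, 50, 1.54, -0.341, 0.34], [60, 0, 20, 50, 1.54, -0.341, 0.34], [60, 0, 20, 50, 1.54, -0.341, 0.34], [60, 0, 20, 50, 1.54, -0.341, 0.34], [60, 0, 20, 50, 1.54, -0.341, 0.34], [60, 0, 20, 50, 1.54, -0.341, 0.34], [60, 0, 20, 50, 1.54, -0.341, 0.34], [60, 0, 20, 50, 1.54, -0.341, 0.34], [60, 0, 20, 50, 1.54, -0.341, 0.34], [60, 0, 20, 50, 1.54, -0.341, 0.34]])

```text
time: 7.3
ee_pos: [0.4982, 0.1492, 0.23]
eef_rot: [0.483, 0.506, -0.246, 0.671]
ft_force: [-0.1, 0.2, 0.4]
width: 0.0663
```

```bash
cat >> h.py <<'E'
def plate_pose(d=25,x=-.027,back=0.,z=.027):
    d=np.deg2rad(d); dn=np.sin(d)*jx-np.cos(d)*ez
    return J(x,0,z)+dn*.019-back*dn, frame(dn,-jy)
E
python3 - <<'E'
from h import *
plan(*plate_pose(back=.1))
print(read_state()["joint_positions"].round(2))
E
```

```text
t 7.3 pos [0.4982 0.1492 0.23  ] F [-0.1  0.2  0.4] w 0.0663
shift [134.6 -14.3 -20.4] turn [ 0.108 -0.024  0.024] flip 1
[-0.63 -0.23  0.23  2.08  0.06  0.87 -1.54]
```

arm_command(targets=[[60, 134, -14, -20, 0.108, -0.024, 0.024], [60, 134, -14, -20, 0.108, -0.024, 0.024], [60, 134, -14, -20, 0.108, -0.024, 0.024], [60, 134, -14, -20, 0.108, -0.024, 0.024], [60, 134, -14, -20, 0.108, -0.024, 0.024], [60, 134, -14, -20, 0.108, -0.024, 0.024]])

```text
time: 7.9
ee_pos: [0.5277, 0.1814, 0.1031]
eef_rot: [0.52, 0.478, -0.269, 0.654]
ft_force: [-0.2, 0.3, -0.3]
width: 0.0669
```

Run:
```python
from h import *
plan(*plate_pose(back=.0))
print(read_state()["joint_positions"].round(2))
snap("p1","scene",(190,120,310,240),5)
```

```text
t 7.9 pos [0.5277 0.1814 0.1031] F [-0.2  0.3 -0.3] w 0.0669
shift [102.3  -1.4  -1.6] turn [ 0.004 -0.001 -0.001] flip 1
[-0.63  0.01  0.2   2.18  0.07  0.52 -1.7 ]
```

View pics/p1_scene.png

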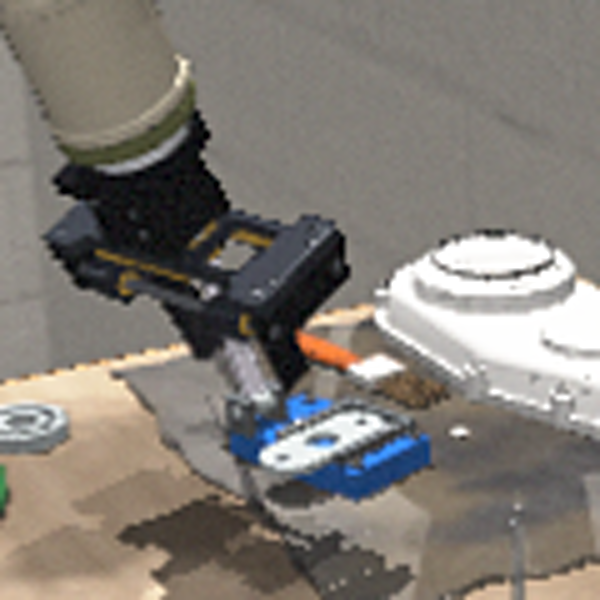

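Run:
```python
from h import *
plan(*plate_pose(x=-.029,back=.01))
```

```text
t 7.95 pos [0.5277 0.1813 0.1033] F [0.9 0.  0.5] w 0.0663
shift [91.6 -3.4 -1.7] turn [ 0.004 -0.001 -0.001] flip 1
```

arm_command(targets=[[60, 40, -3.4, -1.7, 0, 0, 0], [60, 70, -3.4, -1.7, 0, 0, 0], [60, 85, -3.4, -1.7, 0, 0, 0], [60, 91, -3.4, -1.7, 0, 0, 0], [60, 91, -3.4, -1.7, 0, 0, 0], [60, 91, -3.4, -1.7, 0, 0, 0]])

```text
time: 8.55
ee_pos: [0.5597, 0.1945, 0.0185]
eef_rot: [0.52, 0.478, -0.27, 0.654]
ft_force: [-0.2, 0.0, -0.5]
width: 0.0667
```

Run:
```python
from h import *
plan(*plate_pose(x=-.029,back=.01))
snap("p2","scene",(200,140,300,240),6)
```

```text
t 8.55 pos [0.5597 0.1945 0.0185] F [-0.2  0.  -0.5] w 0.0667
shift [ 0.2  1.2 -0.3] turn [ 0.004 -0.001 -0.   ] flip 1
```

View pics/p2_scene.png

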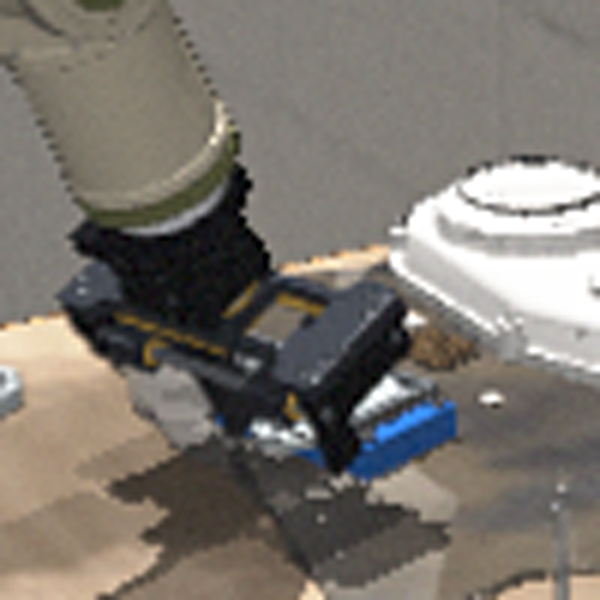

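arm_command(targets=[[110, 0, 0.5, -0.3, 0, 0, 0], [130, 0, 0.5, -0.3, 0, 0, 0], [200, 0, 0.5, -0.3, 0, 0, 0], [200, 0, 0.5, -0.3, 0, 0, 0], [200, 0, 0.5, -0.3, 0, 0, 0], [200, 0, 0.5, -0.3, 0, 0, 0]], newtons=45)

```text
time: 9.2
ee_pos: [0.5594, 0.1947, 0.0172]
eef_rot: [0.52, 0.479, -0.27, 0.654]
ft_force: [-1.3, 0.2, 1.6]
width: 0.0391
```

Run:
```python
from h import *
plan(*plate_pose(x=-.029,back=.01))
s=read_state(); print(R.from_quat(s["eef_rot"]).inv().apply(np.array([-.09*jx,.02*ez-.09*jx])).round(4)*1e3)
```

```text
t 9.2 pos [0.5594 0.1947 0.0172] F [-1.3  0.2  1.6] w 0.0391
shift [-0.9  2.   0. ] turn [ 0.004 -0.     0.002] flip 1
[[-37.9 -81.6  -0.3]
 [-56.  -73.2  -0.3]]
```

arm_command(targets=[[200, -8.9, -17.5, 0, 0, 0, 0], [200, -17.5, -35.5, 0, 0, 0, 0], [200, -26, -54, 0, 0, 0, 0], [200, -36, -72, 0, 0, 0, 0], [200, -45, -90, 0, 0, 0, 0], [200, -80, -75, 0, 0, 0, 0], [200, -120, -56, 0, 0, 0, 0], [200, -160, -38, 0, 0, 0, 0], [200, -190, -24, 0, 0, 0, 0], [200, -190, -24, 0, 0, 0, 0]])

```text
time: 10.2
ee_pos: [0.466, 0.1609, 0.1848]
eef_rot: [0.522, 0.477, -0.267, 0.655]
ft_force: [-0.5, -0.0, -1.5]
width: 0.0391
```

arm_command(targets=[[200, 0, 0, 0, 0, 0, 0], [200, 0, 0, 0, 0, 0, 0]])

```text
time: 10.4
ee_pos: [0.463, 0.1593, 0.1777]
eef_rot: [0.519, 0.479, -0.271, 0.654]
ft_force: [-0.8, -0.6, -0.5]
width: 0.0393
```

Run:
```python
from h import *
plan(*plate_pose(x=-.13,back=.01))
snap("p3","scene",(160,80,320,240),4)
print(read_state()["joint_positions"].round(2))
```

```text
t 10.4 pos [0.463  0.1593 0.1777] F [-0.8 -0.6 -0.5] w 0.0393
shift [145.6 -63.7  -0.6] turn [0.004 0.    0.004] flip 1
[-0.69 -0.27  0.2   2.24  0.16  0.74 -1.8 ]
```

View pics/p3_scene.png

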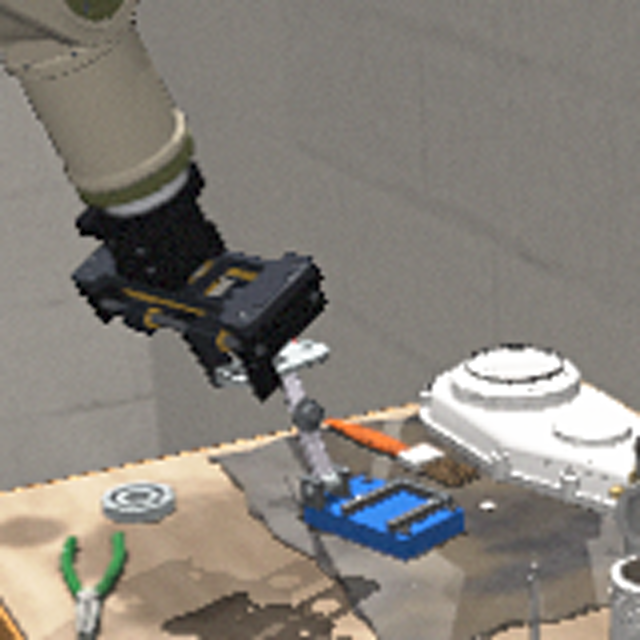

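```bash
cat >> h.py <<'E'
S=np.array([.5894,-.1971,.092])
C_PL=R.from_quat([.52,.479,-.27,.654]).inv().apply(J(0,0,.027)-np.array([.5594,.1947,.0172])); C_PL[2]=0
def plate_at(center,yaw=-18.5,d=25,c=None):
    c=C_PL if c is None else c
    y=np.deg2rad(yaw); d=np.deg2rad(d); r=np.array([np.cos(y),np.sin(y),0]); l=np.array([-np.sin(y),np.cos(y),0])
    F=frame(np.sin(d)*r-np.cos(d)*ez,-l); return np.array(center)-F@c, F
E
python3 - <<'E'
from h import *
print(C_PL); plan(*plate_at(S+[0,0,.085]))
E
```

```text
[0.00232096 0.02825689 0.        ]
t 10.45 pos [0.463  0.1593 0.1776] F [-0.6 -0.  -2. ] w 0.0393
shift [ -0.4 -27.6 361.5] turn [ 0.614 -0.282  0.004] flip 1
```

arm_command(targets=[[200, -10, -28, 360, 0.614, -0.282, 0], [200, -10, -28, 360, 0.614, -0.282, 0], [200, -10, -28, 360, 0.614, -0.282, 0], [200, -10, -28, 360, 0.614, -0.282, 0], [200, -10, -28, 360, 0.614, -0.282, 0], [200, -10, -28, 360, 0.614, -0.282, 0], [200, -10, -28, 360, 0.614, -0.282, 0], [200, -10, -28, 360, 0.614, -0.282, 0], [200, -10, -28, 360, 0.614, -0.282, 0], [200, -10, -28, 360, 0.614, -0.282, 0]])

```text
time: 11.45
ee_pos: [0.5598, -0.1874, 0.1758]
eef_rot: [0.649, 0.281, -0.472, 0.527]
ft_force: [0.7, 0.8, -1.2]
width: 0.0393
```

Run:
```python
from h import *
plan(*plate_at(S+[0,0,.085]))
print(read_state()["joint_positions"].round(2))
```

```text
t 11.45 pos [ 0.5598 -0.1874  0.1758] F [ 0.7  0.8 -1.2] w 0.0393
shift [ 9.8  0.5 -0.2] turn [ 0.    -0.001  0.004] flip 1
[-0.34 -0.04  0.56  2.05  0.09  0.7  -1.73]
```

```bash
cat >> h.py <<'E'
def platecurves(c=None):
    c=C_PL if c is None else c
    s=read_state(); M=R.from_quat(s["eef_rot"]).as_matrix(); p=s["ee_pos"]+M@c
    # plate axes: x = tool y tilted back by 25deg
    d=np.deg2rad(25); xx=M@np.array([np.sin(d),np.cos(d),0]); yy=-M[:,2]
    a=np.linspace(-np.pi/2,np.pi/2,20)
    o=np.r_[np.c_[.03+.02*np.cos(a),.02*np.sin(a)],np.c_[-.03-.02*np.cos(a),-.02*np.sin(a)]]; o=np.r_[o,o[:1]]
    b=circ((0,0),0,.012)[:,:2]; n=np.cross(xx,yy)
    print("plate c",p.round(4),"xaxis",xx.round(3))
    return [p+q[:,:1]*xx+q[:,1:]*yy+n*.003 for q in (o,b)]
def shaftcurves(): return [circ(S,.092,.017),circ(S,.102,.010),circ(S,.110,.0065),circ(S,.131,.0065),circ(S,.141,.0025)]
def over(tag,n,box,curves):
    im=camera(n)[:,:,::-1].copy(); cv2.imwrite(f"pics/raw_{tag}_{n}.png",im)
    x,y,w,h=box; f=min(800/w,600/h)
    cr=cv2.resize(im[y:y+h,x:x+w],None,fx=f,fy=f,interpolation=cv2.INTER_CUBIC)
    for c in curves:
        uv=(proj(n,c)+.5-[x,y])*f-.5
        cv2.polylines(cr,[np.round(uv*8).astype(np.int32).reshape(-1,1,2)],False,(255,0,255),1,cv2.LINE_AA,3)
    cv2.imwrite(f"pics/{tag}_{n}.png",cr)
E
python3 - <<'E'
from h import *
cal(); cs=platecurves()+shaftcurves()
over("q1","top",(310,170,80,60),cs); over("q1","scene",(280,180,80,80),cs)
E
```

```text
plate c [ 0.5851 -0.1959  0.1856] xaxis [ 0.948 -0.317 -0.004]
```

View pics/q1_top.png

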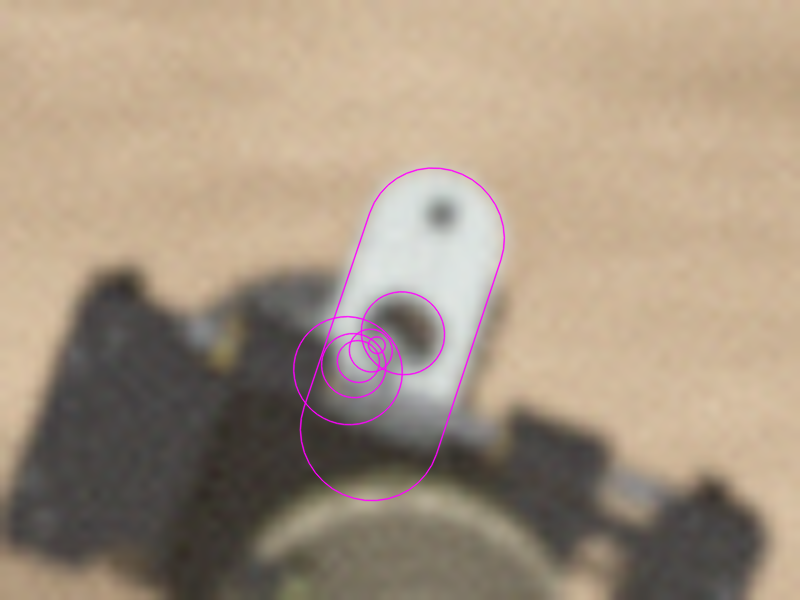

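View pics/q1_scene.png

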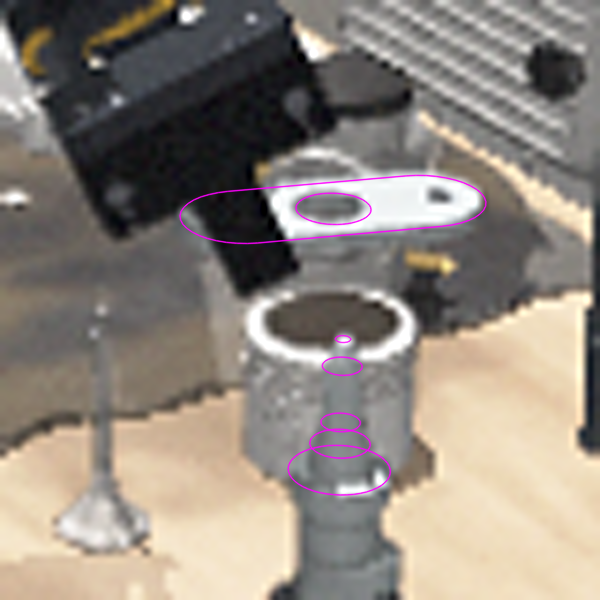

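Run:
```python
from h import *
plan(*plate_at(S+[0,0,.056])); plan(*plate_at(S+[0,0,.006]))
```

```text
t 11.55 pos [ 0.5602 -0.1866  0.1765] F [-0.   0.2 -0.8] w 0.0391
shift [ 36.6 -12.    0.8] turn [ 0.002 -0.002  0.003] flip 1
t 11.55 pos [ 0.5602 -0.1866  0.1765] F [-0.   0.2 -0.8] w 0.0391
shift [ 82.  -33.    0.8] turn [ 0.002 -0.002  0.003] flip 1
```

arm_command(targets=[[200, 15, 0, 0.8, 0, 0, 0.004], [200, 30, -9, 0.8, 0, 0, 0.004], [200, 36.6, -12, 0.8, 0, 0, 0.004], [200, 36.6, -12, 0.8, 0, 0, 0.004], [200, 36.6, -12, 0.8, 0, 0, 0.004]])

```text
time: 12.05
ee_pos: [0.5648, -0.1899, 0.1395]
eef_rot: [0.65, 0.279, -0.47, 0.528]
ft_force: [0.5, 0.1, -1.6]
width: 0.0387
```

Run:
```python
from h import *
plan(*plate_at(S+[0,0,.056]))
cal(); cs=platecurves()+shaftcurves()
over("q2","top",(310,170,80,60),cs); over("q2","scene",(290,180,80,80),cs)
```

```text
t 12.05 pos [ 0.5648 -0.1899  0.1395] F [ 0.5  0.1 -1.6] w 0.0387
shift [ 0.8 -1.5 -1. ] turn [ 0.    -0.002 -0.003] flip 1
plate c [ 0.59   -0.1984  0.1494] xaxis [ 0.949 -0.316  0.003]
```

View pics/q2_top.png

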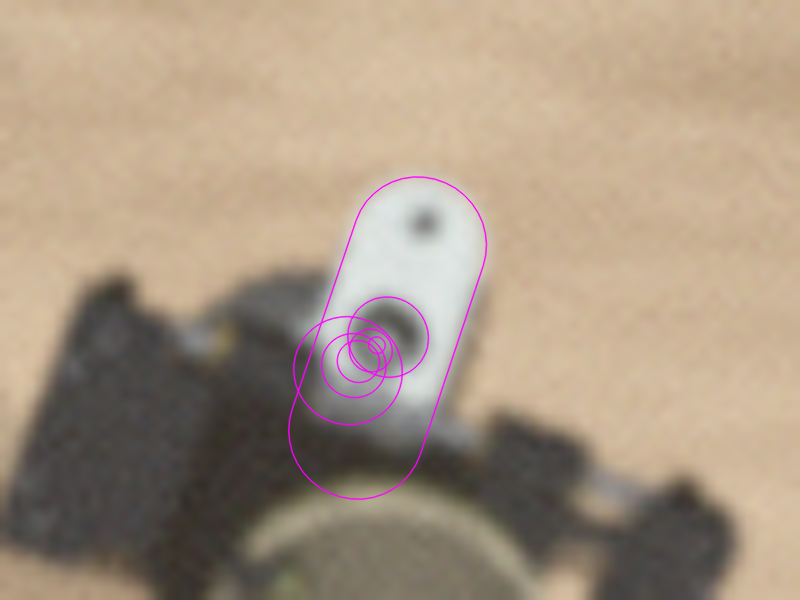

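View pics/q2_scene.png

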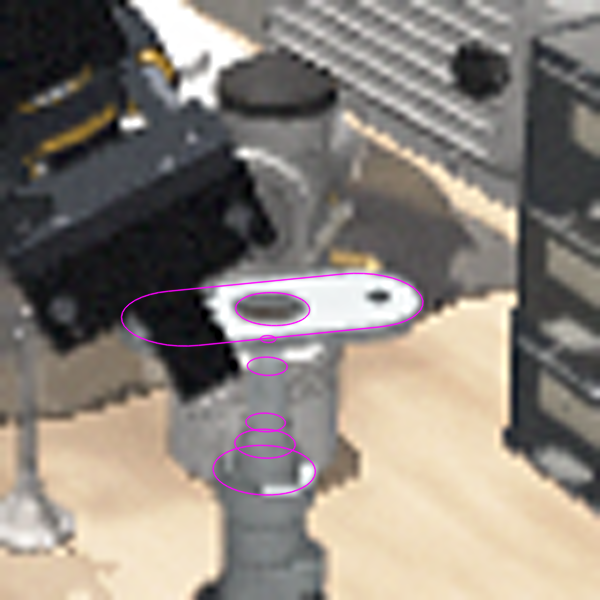

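arm_command(targets=[[200, 5, -3.3, -0.7, 0, 0, 0], [200, 14, -7.5, -0.7, 0, 0, 0], [200, 23, -11.8, -0.7, 0, 0, 0], [200, 32, -16, -0.7, 0, 0, 0], [200, 32, -16, -0.7, 0, 0, 0], [200, 32, -16, -0.7, 0, 0, 0]])

```text
time: 12.75
ee_pos: [0.5637, -0.1895, 0.1027]
eef_rot: [0.65, 0.279, -0.47, 0.528]
ft_force: [0.5, 0.2, -0.2]
width: 0.0391
```

Run:
```python
from h import *
plan(*plate_at(S+[0,0,.003]))
print(read_state()["torque"].round(2))
cal(); cs=platecurves()+shaftcurves()
over("q3","scene",(290,180,80,80),cs)
```

```text
t 12.75 pos [ 0.5637 -0.1895  0.1027] F [ 0.5  0.2 -0.2] w 0.0391
shift [16.  -7.2 -1. ] turn [-0.    -0.001 -0.001] flip 1
[0.16 0.75 0.01]
plate c [ 0.5889 -0.198   0.1126] xaxis [ 0.948 -0.317  0.001]
```

View pics/q3_scene.png

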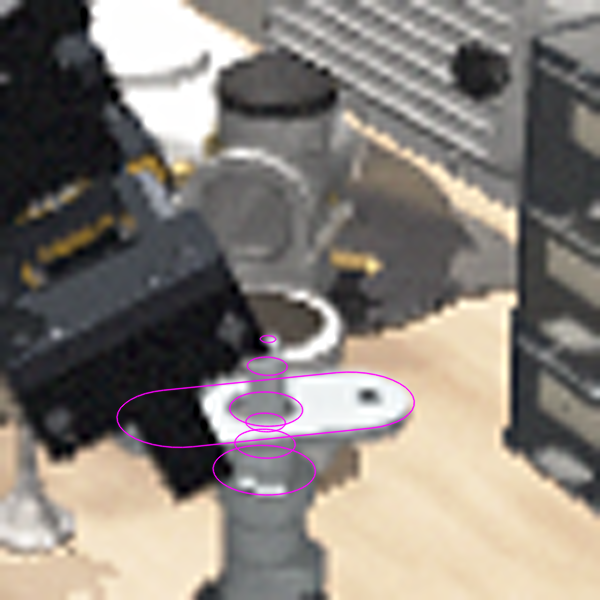

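Run:
```python
import cv2
im=cv2.imread("pics/raw_q3_scene.png")[210:250,305:355]
cv2.imwrite("pics/z.png",cv2.resize(im,None,fx=14,fy=14,interpolation=cv2.INTER_NEAREST))
im=cv2.imread("pics/scene0.png")[210:250,305:355]
cv2.imwrite("pics/z0.png",cv2.resize(im,None,fx=14,fy=14,interpolation=cv2.INTER_NEAREST))
```

```text
(no output)
```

View pics/z.png

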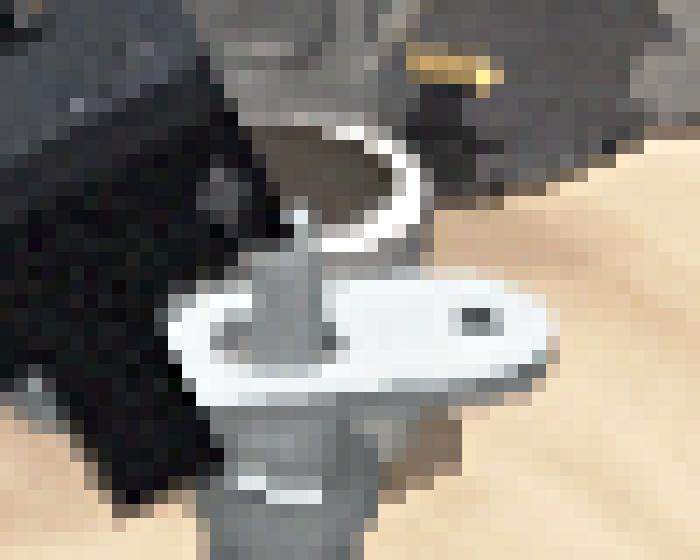

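View pics/z0.png

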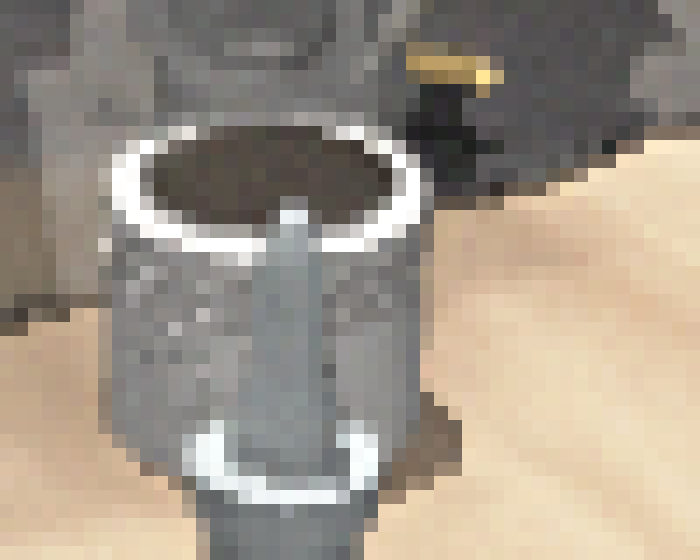

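Run:
```python
from h import *
cal()
o=atz("scene",(326,233),.11); r=(atz("scene",(327,233),.11)-o); print(r*1e3)
s=read_state(); print(R.from_quat(s["eef_rot"]).inv().apply(r*.7)*1e3, s["ee_pos"])
```

```text
[ 2.16097832e+00 -1.27622114e+00  1.11022302e-13]
[0.7292869  1.55550123 0.3672257 ] [ 0.56401044 -0.18956288  0.10324537]
```

arm_command(targets=[[200, 0.6, 1.3, 0.3, 0, 0, 0], [200, 0.6, 1.3, 0.3, 0, 0, 0], [200, 5.1, -0.8, 0.3, 0, 0, 0], [200, 9.7, -2.9, 0.3, 0, 0, 0], [200, 14.2, -5, 0.3, 0, 0, 0], [200, 14.2, -5, 0.3, 0, 0, 0], [200, 14.2, -5, 0.3, 0, 0, 0]])

```text
time: 13.5
ee_pos: [0.5651, -0.1902, 0.088]
eef_rot: [0.65, 0.279, -0.47, 0.528]
ft_force: [-0.0, -0.9, -1.2]
width: 0.0389
```

Run:
```python
from h import *
plan(*plate_at(np.array([.5904,-.1989,.095])))
print(read_state()["torque"].round(2))
cal(); cs=platecurves()
over("q4","scene",(305,210,50,40),[])
```

```text
t 13.5 pos [ 0.5651 -0.1902  0.088 ] F [-0.  -0.9 -1.2] w 0.0389
shift [ 2.6 -1.   0.2] turn [-0.    -0.001 -0.002] flip 1
[ 0.18  0.75 -0.01]
plate c [ 0.5903 -0.1987  0.0978] xaxis [ 0.948 -0.317  0.002]
```

View pics/q4_scene.png

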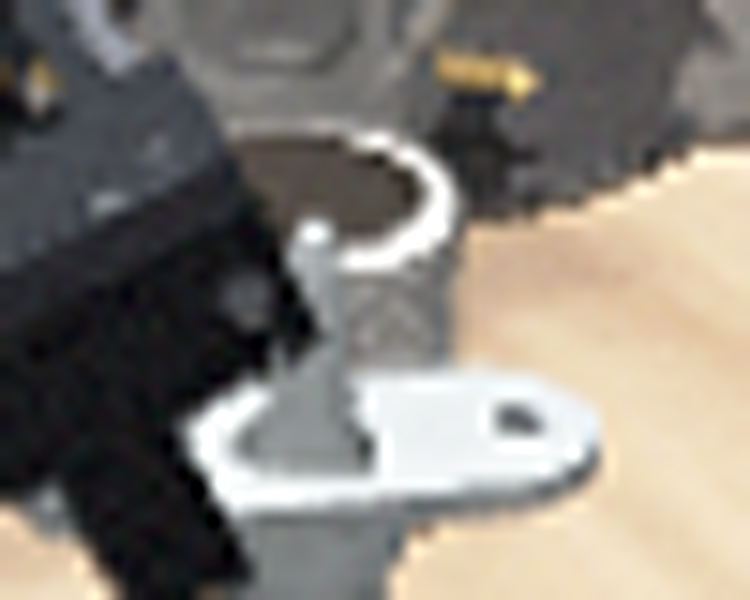

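arm_command(targets=[[200, 1, -0.4, 0, 0, 0, 0], [200, 2, -0.8, 0, 0, 0, 0], [200, 3, -1.3, 0, 0, 0, 0], [200, 3, -1.3, 0, 0, 0, 0]])

```text
time: 13.95
ee_pos: [0.5656, -0.1902, 0.0852]
eef_rot: [0.651, 0.278, -0.47, 0.528]
ft_force: [0.7, 0.5, 0.7]
width: 0.0393
```

arm_command(targets=[[130, 0.5, 0, 0, 0, 0, 0], [110, 0.5, 0, 0, 0, 0, 0], [80, 0.5, 0, 0, 0, 0, 0], [60, 0.5, 0, 0, 0, 0, 0], [60, 0.5, 0, 0, 0, 0, 0], [60, 0.5, 0, 0, 0, 0, 0]])

```text
time: 14.55
ee_pos: [0.5655, -0.1902, 0.0845]
eef_rot: [0.65, 0.279, -0.47, 0.528]
ft_force: [0.8, -0.6, -0.0]
width: 0.0654
```

arm_command(targets=[[60, -20, 0, 0, 0, 0, 0], [60, -60, 0, 0, 0, 0, 0], [60, -100, 0, 0, 0, 0, 0], [60, -150, 0, 0, 0, 0, 0], [60, -150, 0, 0, 0, 0, 0], [60, -150, 0, 0, 0, 0, 0]])

```text
time: 15.15
ee_pos: [0.5055, -0.1701, 0.2218]
eef_rot: [0.651, 0.278, -0.469, 0.528]
ft_force: [0.3, 0.2, -0.8]
width: 0.0669
```

Run:
```python
from h import *
cal()
s=read_state();print(s["time"],s["ee_pos"],s["width"])
over("q5","scene",(295,200,64,48),[]);over("q5","top",(315,175,64,48),[])
plan((.4359,.3753,.2),frame(-ez,[.7,.7,0]))
plan((.4359,.3753,.2),frame(-ez,[0,1,0]))
print(s["joint_positions"].round(2))
```

```text
15.15 [ 0.50547931 -0.17008226  0.2217852 ] 0.06685792853854805
t 15.25 pos [ 0.5047 -0.1702  0.2193] F [-0.6 -0.  -0.2] w 0.0664
shift [ -83.  -224.2 -495.4] turn [ 0.455 -0.102 -0.429] flip -1
t 15.25 pos [ 0.5047 -0.1702  0.2193] F [-0.6 -0.  -0.2] w 0.0664
shift [ -83.  -224.2 -495.4] turn [-0.318  0.07  -0.434] flip -1
[-0.37 -0.26  0.51  2.11  0.27  0.84 -1.88]
```

View pics/q5_scene.png

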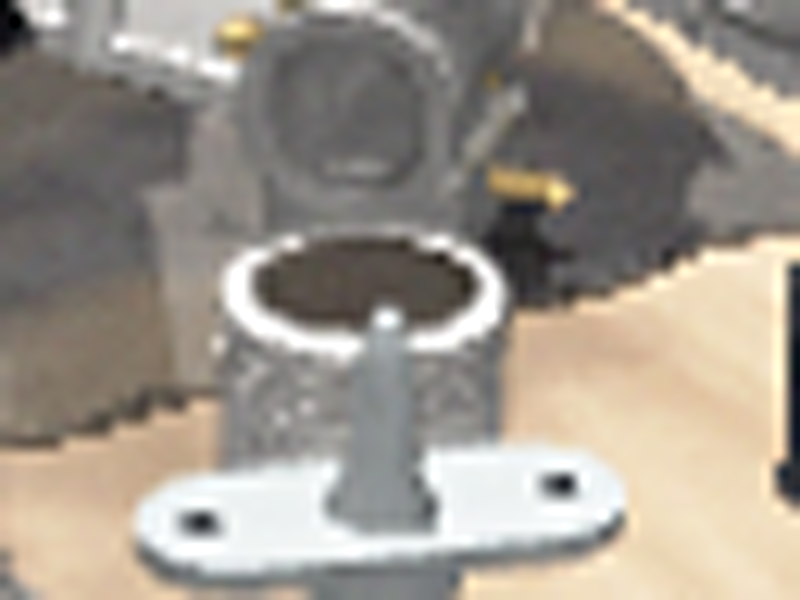

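View pics/q5_top.png

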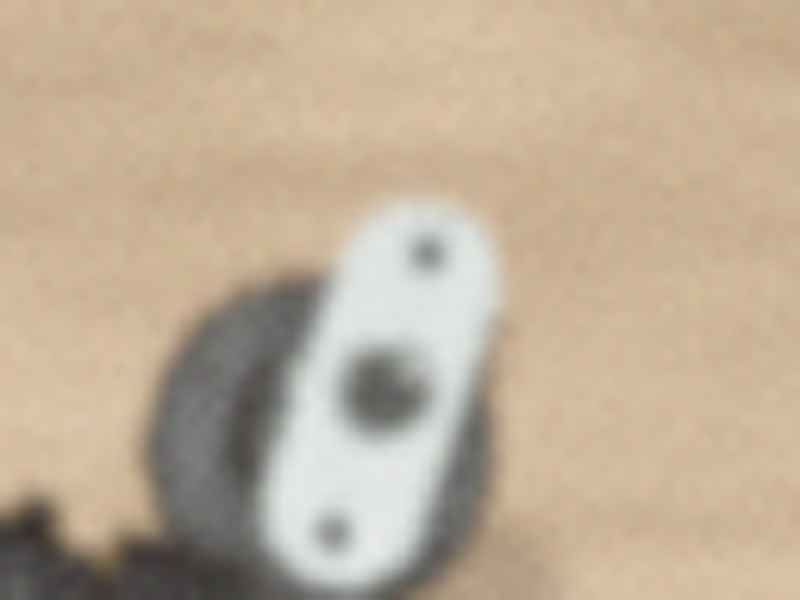

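Run:
```python
from h import *
plan((.4359,.3753,.15),frame(-ez,[.656,-.755,0]))
```

```text
t 15.25 pos [ 0.5047 -0.1702  0.2193] F [-0.6 -0.  -0.2] w 0.0664
shift [ -37.7 -245.4 -495.4] turn [-1.021  0.226 -0.398] flip 1
```

arm_command(targets=[[10, -38, -245, -495, -1.021, 0.226, -0.398], [10, -38, -245, -495, -1.021, 0.226, -0.398], [10, -38, -245, -495, -1.021, 0.226, -0.398], [10, -38, -245, -495, -1.021, 0.226, -0.398], [10, -38, -245, -495, -1.021, 0.226, -0.398], [10, -38, -245, -495, -1.021, 0.226, -0.398], [10, -38, -245, -495, -1.021, 0.226, -0.398], [10, -38, -245, -495, -1.021, 0.226, -0.398], [10, -38, -245, -495, -1.021, 0.226, -0.398], [10, -38, -245, -495, -1.021, 0.226, -0.398]])

```text
time: 16.25
ee_pos: [0.4424, 0.3234, 0.1551]
eef_rot: [0.292, 0.643, -0.295, 0.643]
ft_force: [1.0, -0.1, 1.5]
width: 0.0832
```

Run:
```python
from h import *
plan((.4359,.3753,.10),frame(-ez,[.656,-.755,0]))
print(read_state()["joint_positions"].round(2))
```

```text
t 16.25 pos [0.4424 0.3234 0.1551] F [ 1.  -0.1  1.5] w 0.0832
shift [ 55.   29.3 -43.5] turn [-0.001  0.001  0.003] flip 1
[-0.89  0.21  0.2   1.76 -0.05  1.17 -1.53]
```

arm_command(targets=[[0, 20, 29, -43, 0, 0, 0], [0, 55, 29, -43, 0, 0, 0], [0, 55, 29, -43, 0, 0, 0], [0, 55, 29, -43, 0, 0, 0], [0, 55, 29, -43, 0, 0, 0]])

```text
time: 16.75
ee_pos: [0.4381, 0.3725, 0.1039]
eef_rot: [0.294, 0.642, -0.294, 0.644]
ft_force: [0.4, -0.7, -0.0]
width: 0.0873
```

Run:
```python
from h import *
plan((.4359,.3753,.003),frame(-ez,[.656,-.755,0]))
cal(); s=read_state(); M=R.from_quat(s["eef_rot"]).as_matrix()
t=s["ee_pos"]; w=s["width"]/2
fing=[np.array([t+sg*w*M[:,2]+a*M[:,1] for a in (-.0095,.0095)]+[t+sg*(w+.015)*M[:,2]+a*M[:,1] for a in (.0095,-.0095)]) for sg in (1,-1)]
G=(.4359,.3753)
over("g1","scene",(165,160,80,60),fing+[circ(G,.012,.032),circ(G,0,.032),circ(G,.012,.012)])
over("g1","top",(145,225,60,45),fing+[circ(G,.012,.032),circ(G,0,.032),circ(G,.012,.012)])
```

```text
t 16.75 pos [0.4381 0.3725 0.1039] F [ 0.4 -0.7 -0. ] w 0.0873
shift [100.9   0.   -3.7] turn [-0.002  0.001 -0.001] flip 1
```

View pics/g1_scene.png

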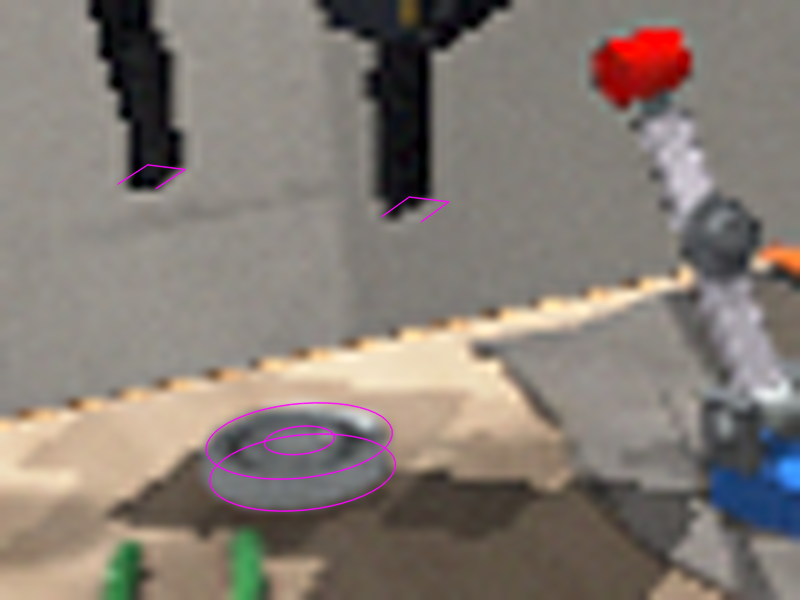

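View pics/g1_top.png

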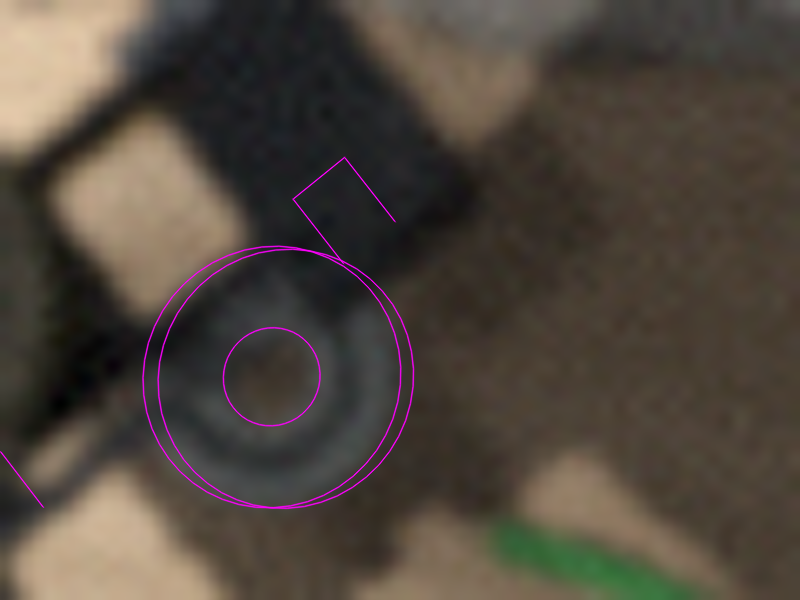

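arm_command(targets=[[0, 30, 0, -3.5, 0, 0, 0], [0, 60, 0, -3.5, 0, 0, 0], [0, 85, 0, -3.5, 0, 0, 0], [0, 95, 0, -3.5, 0, 0, 0], [0, 100, 0, -3.5, 0, 0, 0], [0, 100, 0, -3.5, 0, 0, 0], [0, 100, 0, -3.5, 0, 0, 0]])

```text
time: 17.55
ee_pos: [0.4354, 0.3767, 0.0044]
eef_rot: [0.294, 0.643, -0.293, 0.644]
ft_force: [0.5, 0.1, -0.2]
width: 0.0869
```

arm_command(targets=[[60, 0, 0, 0, 0, 0, 0], [70, 0, 0, 0, 0, 0, 0], [80, 0, 0, 0, 0, 0, 0], [100, 0, 0, 0, 0, 0, 0], [100, 0, 0, 0, 0, 0, 0], [100, 0, 0, 0, 0, 0, 0]], newtons=30)

```text
time: 18.15
ee_pos: [0.4347, 0.3762, 0.0032]
eef_rot: [0.294, 0.643, -0.293, 0.644]
ft_force: [-0.5, -0.6, 3.1]
width: 0.0623
```

Run:
```python
from h import *
plan((.4359,.3753,.003),frame(-ez,[.656,-.755,0]))
```

```text
t 18.15 pos [0.4347 0.3762 0.0032] F [-0.5 -0.6  3.1] w 0.0623
shift [0.2 0.3 1.5] turn [-0.     0.001 -0.001] flip 1
```

arm_command(targets=[[100, -10, 0, 0, 0, 0, 0], [100, -40, 0, 0, 0, 0, 0], [100, -90, 0, 0, 0, 0, 0], [100, -140, 0, 0, 0, 0, 0], [100, -190, 0, 0, 0, 0, 0], [100, -190, 0, 0, 0, 0, 0], [100, -190, 0, 0, 0, 0, 0]])

```text
time: 18.85
ee_pos: [0.4347, 0.3764, 0.1943]
eef_rot: [0.294, 0.643, -0.292, 0.644]
ft_force: [-0.4, -0.0, -3.3]
width: 0.0617
```

```bash
cat >> h.py <<'E'
SH=np.array([.5904,-.1989,0])
ys=np.deg2rad(-108.5); JS=np.array([np.cos(ys),np.sin(ys),0])
def above(z): return SH+[0,0,z]
E
python3 - <<'E'
from h import *
plan(above(.175),frame(-ez,JS))
snap("g2","scene",(140,60,300,220),4)
E
```

```text
t 18.85 pos [0.4347 0.3764 0.1943] F [-0.4 -0.  -3.3] w 0.0617
shift [  18.7 -259.8  536.4] turn [ 1.038e+00 -1.000e-03 -3.000e-03] flip 1
```

View pics/g2_scene.png

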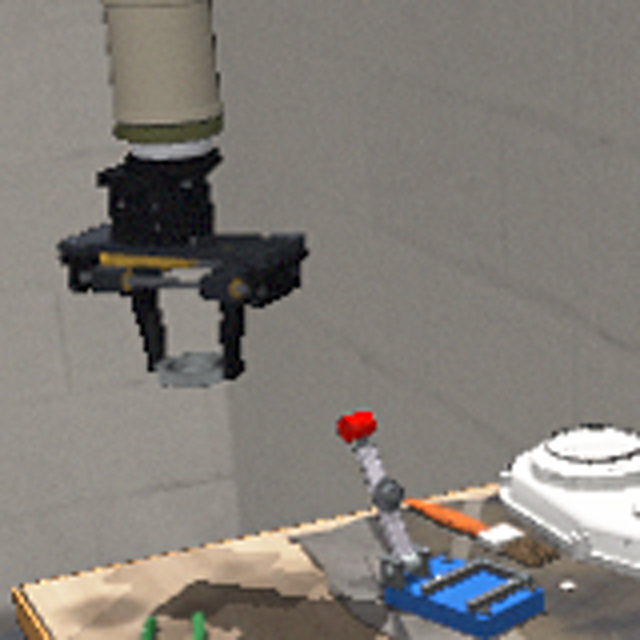

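arm_command(targets=[[100, 10, -260, 536, 1.038, 0, 0], [100, 10, -260, 536, 1.038, 0, 0], [100, 10, -260, 536, 1.038, 0, 0], [100, 10, -260, 536, 1.038, 0, 0], [100, 10, -260, 536, 1.038, 0, 0], [100, 10, -260, 536, 1.038, 0, 0], [100, 10, -260, 536, 1.038, 0, 0], [100, 10, -260, 536, 1.038, 0, 0], [100, 10, -260, 536, 1.038, 0, 0], [100, 10, -260, 536, 1.038, 0, 0]])

```text
time: 19.9
ee_pos: [0.5638, -0.1083, 0.183]
eef_rot: [-0.573, -0.414, 0.574, -0.413]
ft_force: [1.5, 0.6, -1.9]
width: 0.0621
```

Run:
```python
from h import *
plan(above(.175),frame(-ez,JS))
```

```text
t 19.9 pos [ 0.5638 -0.1083  0.183 ] F [ 1.5  0.6 -1.9] w 0.0621
shift [ 8.  53.9 77.5] turn [0.    0.001 0.002] flip 1
```

arm_command(targets=[[100, 0, 54, 77.5, 0, 0, 0], [100, 5, 54, 77.5, 0, 0, 0], [100, 20, 54, 77.5, 0, 0, 0], [100, 25, 54, 77.5, 0, 0, 0], [100, 25, 54, 77.5, 0, 0, 0], [100, 25, 54, 77.5, 0, 0, 0]])

```text
time: 20.5
ee_pos: [0.5914, -0.1956, 0.1596]
eef_rot: [0.574, 0.414, -0.573, 0.414]
ft_force: [0.1, -0.3, -1.1]
width: 0.062
```

```bash
cat >> h.py <<'E'
def shaft2(): return [circ(SH,.0981,.010),circ(SH,.110,.0065),circ(SH,.131,.0065),circ(SH,.141,.0025)]
def ringcurves(cz,h,ro,ri,cy=0):
    s=read_state(); M=R.from_quat(s["eef_rot"]).as_matrix(); p=s["ee_pos"]+M@np.array([0,cy,0])+[0,0,cz]
    print("ring c",p.round(4)); return [circ(p,p[2]+h/2,ro),circ(p,p[2]+h/2,ri),circ(p,p[2]-h/2,ro)]
E
python3 - <<'E'
from h import *
plan(above(.151),frame(-ez,JS))
cal(); cs=shaft2()+ringcurves(.003,.012,.032,.012)
over("g3","scene",(290,190,80,60),cs);over("g3","top",(310,170,80,60),cs)
E
```

```text
t 20.5 pos [ 0.5914 -0.1956  0.1596] F [ 0.1 -0.3 -1.1] w 0.062
shift [8.6 0.1 3.5] turn [ 0.002 -0.001  0.   ] flip 1
ring c [ 0.5914 -0.1956  0.1626]
```

View pics/g3_scene.png

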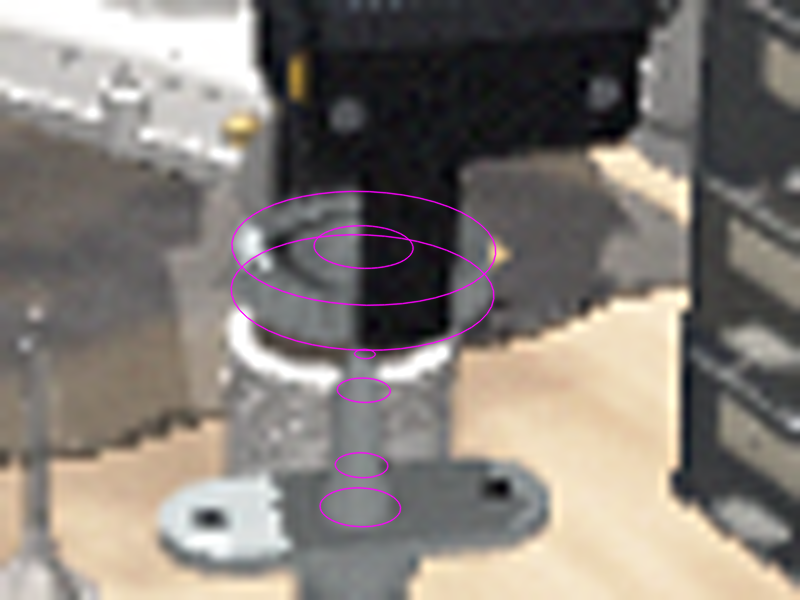

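View pics/g3_top.png

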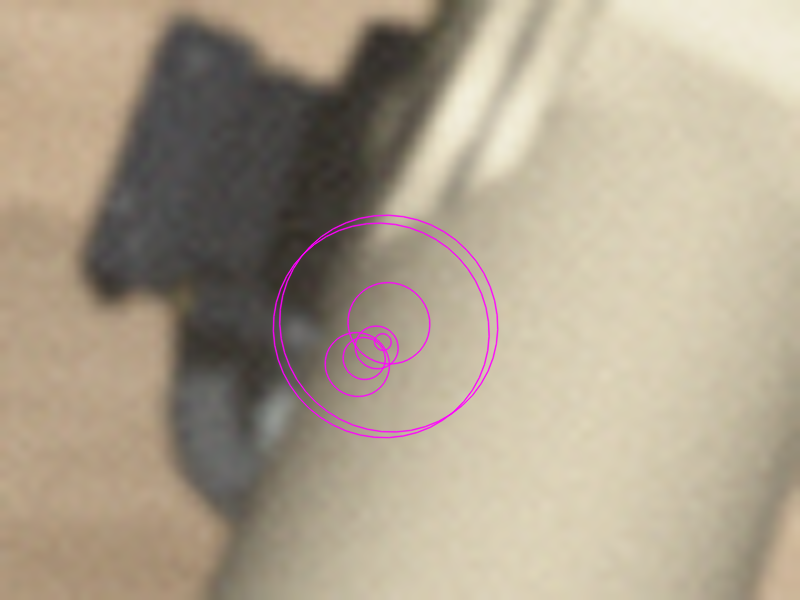

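arm_command(targets=[[100, 5, 0, 3.3, 0, 0, 0], [100, 5, 0, 3.3, 0, 0, 0], [100, 5, 0, 3.3, 0, 0, 0], [100, 15, 0, 3.3, 0, 0, 0], [100, 25, 0, 3.3, 0, 0, 0], [100, 35, 0, 3.3, 0, 0, 0], [100, 35, 0, 3.3, 0, 0, 0], [100, 35, 0, 3.3, 0, 0, 0]])

```text
time: 21.4
ee_pos: [0.5901, -0.2003, 0.1244]
eef_rot: [-0.574, -0.413, 0.574, -0.413]
ft_force: [0.3, -0.0, -1.5]
width: 0.0622
```

Run:
```python
from h import *
plan(above(.101),frame(-ez,JS))
cal(); cs=shaft2()+ringcurves(.003,.012,.032,.012)
over("g4","scene",(300,200,64,48),cs[2:])
```

```text
t 21.4 pos [ 0.5901 -0.2003  0.1244] F [ 0.3 -0.  -1.5] w 0.0622
shift [23.4 -0.2 -1.4] turn [ 0.  0. -0.] flip 1
ring c [ 0.5901 -0.2003  0.1274]
```

View pics/g4_scene.png

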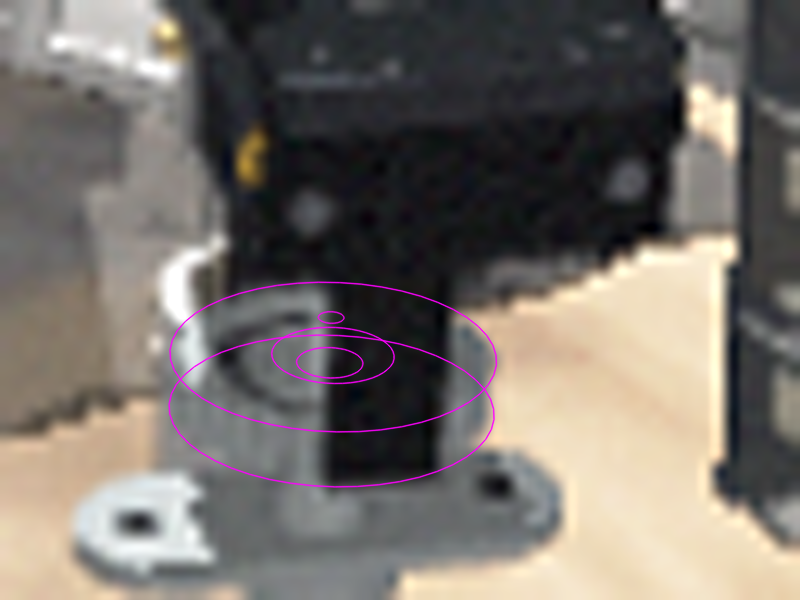

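Correct 1 mm in y and lower.

arm_command(targets=[[100, 3, 0, -1, 0, 0, 0], [100, 8, 0, -1, 0, 0, 0], [100, 13, 0, -1, 0, 0, 0], [100, 17, 0, -1, 0, 0, 0], [100, 20, 0, -1, 0, 0, 0], [100, 20, 0, -1, 0, 0, 0], [100, 20, 0, -1, 0, 0, 0]])

```text
time: 22.15
ee_pos: [0.5907, -0.1994, 0.1048]
eef_rot: [0.574, 0.413, -0.574, 0.413]
ft_force: [-0.5, -0.1, -2.0]
width: 0.0621
```

arm_command(targets=[[100, 1, 0, 0, 0, 0, 0], [100, 2, 0, 0, 0, 0, 0], [100, 2, 0, 0, 0, 0, 0]])

```text
time: 22.45
ee_pos: [0.5907, -0.1993, 0.1027]
eef_rot: [0.574, 0.413, -0.574, 0.413]
ft_force: [0.2, -0.1, -1.4]
width: 0.062
```

arm_command(targets=[[100, 1, 0, 0, 0, 0, 0], [100, 1.5, 0, 0, 0, 0, 0], [100, 1.5, 0, 0, 0, 0, 0]])

```text
time: 22.75
ee_pos: [0.5907, -0.1993, 0.1013]
eef_rot: [0.574, 0.413, -0.574, 0.413]
ft_force: [-0.7, 0.9, -1.2]
width: 0.0624
```

arm_command(targets=[[100, 0.7, 0, 0, 0, 0, 0], [100, 0.7, 0, 0, 0, 0, 0], [60, 0.7, 0, 0, 0, 0, 0], [30, 0.7, 0, 0, 0, 0, 0], [0, 0.7, 0, 0, 0, 0, 0], [0, 0.7, 0, 0, 0, 0, 0], [0, 0.7, 0, 0, 0, 0, 0], [0, 0.7, 0, 0, 0, 0, 0]])

```text
time: 23.55
ee_pos: [0.5907, -0.1993, 0.1006]
eef_rot: [0.574, 0.413, -0.574, 0.413]
ft_force: [-0.0, -0.3, 0.1]
width: 0.0864
```

arm_command(targets=[[0, -20, 0, 0, 0, 0, 0], [0, -60, 0, 0, 0, 0, 0], [0, -110, 0, 0, 0, 0, 0], [0, -130, 0, 0, 0, 0, 0], [0, -130, 0, 0, 0, 0, 0], [0, -130, -80, 0, 0, 0, 0], [0, -130, -80, 0, 0, 0, 0], [0, -130, -80, 0, 0, 0, 0]])

```text
time: 24.35
ee_pos: [0.5117, -0.1731, 0.2294]
eef_rot: [0.574, 0.414, -0.574, 0.412]
ft_force: [0.0, -0.4, 0.1]
width: 0.0871
```

Run:
```python
from h import *
cal()
over("g5","scene",(300,200,64,48),[circ(SH,.110,.032),circ(SH,.110,.012)]);over("g5","top",(315,175,64,48),[circ(SH,.110,.032),circ(SH,.110,.012)])
print(read_state()["joint_positions"].round(2))
plan((.4818,-.0135,.2),frame(-ez,[0,-1,0]))
```

```text
[-0.36  0.16  0.68  1.7  -0.1   1.32 -1.56]
t 24.45 pos [ 0.5145 -0.1734  0.2301] F [ 0.  -0.3  0.4] w 0.087
shift [  30.2  -81.7 -141.3] turn [-0.322 -0.001 -0.001] flip 1
```

View pics/g5_scene.png

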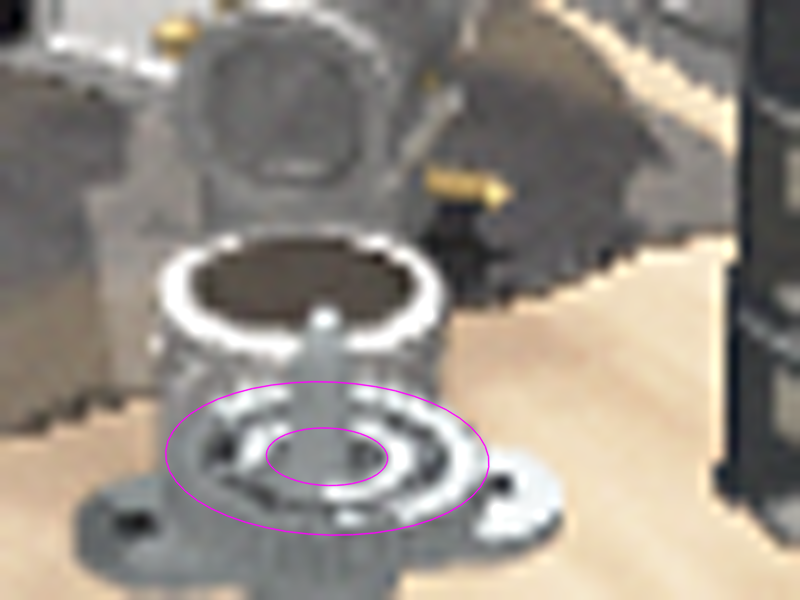

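View pics/g5_top.png

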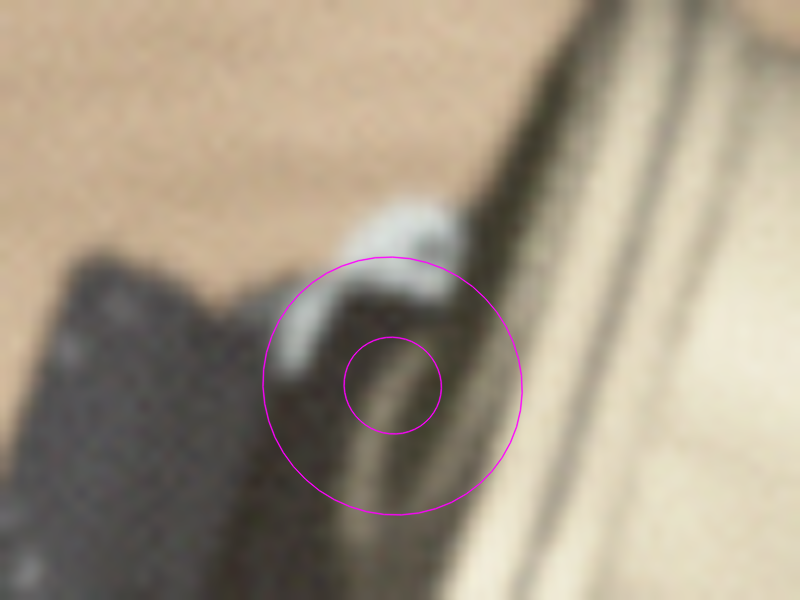

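arm_command(targets=[[80, 50, -82, -141, -0.322, 0, 0], [80, 50, -82, -141, -0.322, 0, 0], [80, 50, -82, -141, -0.322, 0, 0], [80, 50, -82, -141, -0.322, 0, 0], [80, 50, -82, -141, -0.322, 0, 0], [80, 100, -82, -141, -0.322, 0, 0], [80, 120, -82, -141, -0.322, 0, 0], [80, 120, -82, -141, -0.322, 0, 0]])

```text
time: 25.25
ee_pos: [0.4806, -0.0157, 0.108]
eef_rot: [-0.499, -0.5, 0.502, -0.499]
ft_force: [-0.3, 0.7, -0.0]
width: 0.0596
```

Run:
```python
from h import *
plan((.4818,-.0135,.003),frame(-ez,[0,-1,0]))
cal();B=(.4818,-.0135); over("b1","scene",(225,200,64,48),[circ(B,.014,.016),circ(B,0,.016),circ(B,.014,.0085)])
over("b1","top",(255,215,64,48),[circ(B,.014,.016),circ(B,0,.016),circ(B,.014,.0085)])
```

```text
t 25.25 pos [ 0.4806 -0.0157  0.108 ] F [-0.3  0.7 -0. ] w 0.0596
shift [105.    1.6  -2.4] turn [-0.002  0.002  0.004] flip 1
```

View pics/b1_scene.png

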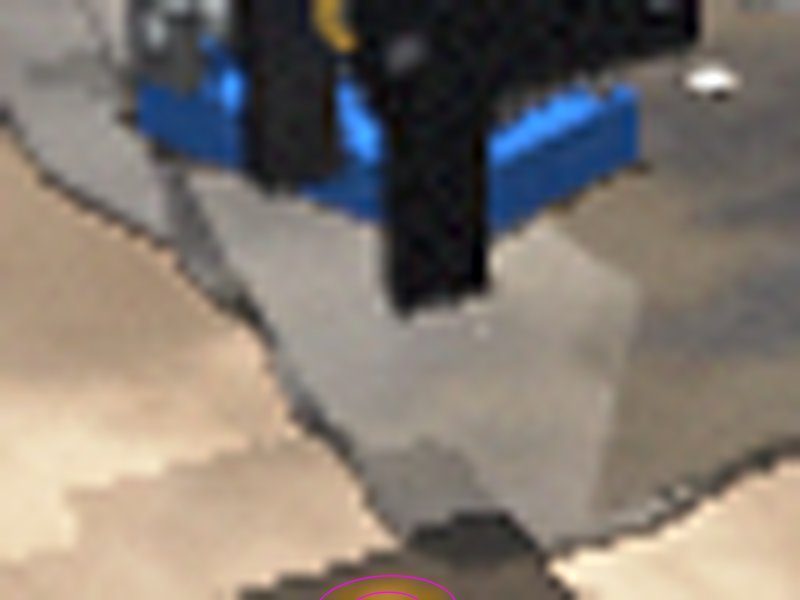

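View pics/b1_top.png

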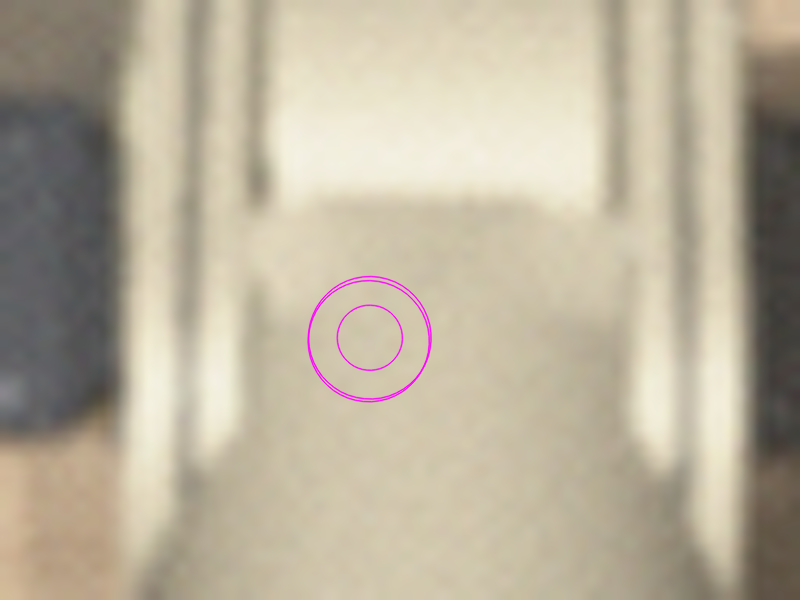

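arm_command(targets=[[80, 30, 1.3, -2.3, 0, 0.002, 0.003], [80, 60, 1.3, -2.3, 0, 0.002, 0.003], [80, 85, 1.3, -2.3, 0, 0.002, 0.003], [80, 98, 1.3, -2.3, 0, 0.002, 0.003], [80, 104, 1.3, -2.3, 0, 0.002, 0.003], [80, 104, 1.3, -2.3, 0, 0.002, 0.003], [80, 104, 1.3, -2.3, 0, 0.002, 0.003]])

```text
time: 26.05
ee_pos: [0.4842, -0.012, 0.0077]
eef_rot: [0.502, 0.499, -0.498, 0.501]
ft_force: [0.8, 0.3, 0.1]
width: 0.0596
```

Run:
```python
from h import *
plan((.4818,-.0135,.003),frame(-ez,[0,-1,0]))
```

```text
t 26.05 pos [ 0.4842 -0.012   0.0077] F [0.8 0.3 0.1] w 0.0596
shift [ 4.7 -2.5  1.5] turn [-0.001 -0.002 -0.006] flip 1
```

arm_command(targets=[[110, 0, 0, 0, 0, 0, 0], [140, 0, 0, 0, 0, 0, 0], [180, 0, 0, 0, 0, 0, 0], [180, 0, 0, 0, 0, 0, 0], [180, 0, 0, 0, 0, 0, 0], [180, 0, 0, 0, 0, 0, 0]], newtons=25)

```text
time: 26.65
ee_pos: [0.4832, -0.0119, 0.0066]
eef_rot: [0.502, 0.499, -0.499, 0.5]
ft_force: [0.2, -0.2, 2.8]
width: 0.0309
```

Run:
```python
from h import *
plan((.4818,-.0135,.003),frame(-ez,[0,-1,0]))
```

```text
t 26.65 pos [ 0.4832 -0.0119  0.0066] F [ 0.2 -0.2  2.8] w 0.0309
shift [ 3.6 -1.5  1.6] turn [-0.001 -0.002 -0.004] flip 1
```

arm_command(targets=[[180, -10, 0, 0, 0, 0, 0], [180, -50, 0, 0, 0, 0, 0], [180, -100, 0, 0, 0, 0, 0], [180, -150, 0, 0, 0, 0, 0], [180, -180, 0, 0, 0, 0, 0], [180, -180, 0, 0, 0, 0, 0], [180, -180, 0, 0, 0, 0, 0]])

```text
time: 27.35
ee_pos: [0.4825, -0.0123, 0.1869]
eef_rot: [0.502, 0.499, -0.498, 0.5]
ft_force: [-0.2, 0.3, -1.6]
width: 0.031
```

Run:
```python
from h import *
F=frame(-ez,JS)
plan(above(.17)-F@[0,-.0015,0],F)
cal(); over("b2","scene",(220,130,100,75),ringcurves(.0004,.014,.016,.0085,-.0015))
```

```text
t 27.35 pos [ 0.4825 -0.0123  0.1869] F [-0.2  0.3 -1.6] w 0.031
shift [ 17.  109.4 187.1] turn [ 0.322 -0.003 -0.005] flip 1
ring c [ 0.481  -0.0123  0.1873]
```

View pics/b2_scene.png

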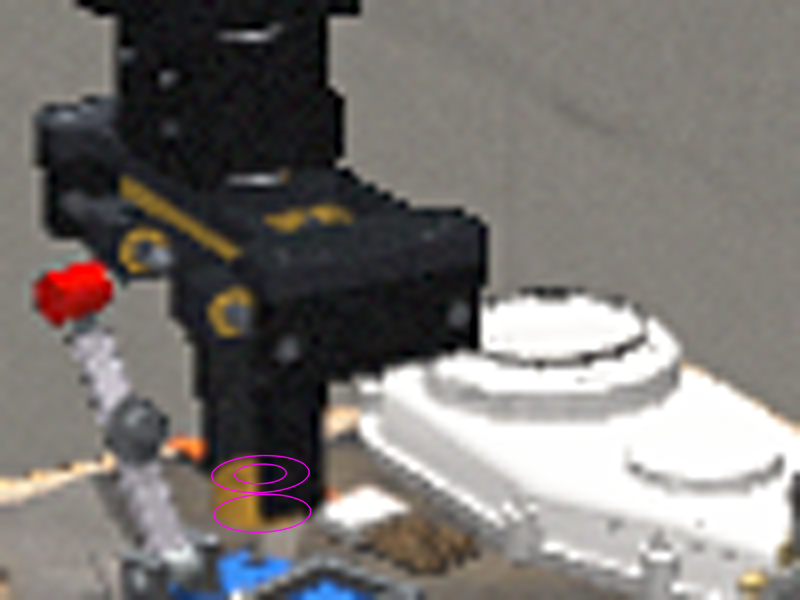

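arm_command(targets=[[180, 5, 109, 187, 0.322, -0.003, -0.005], [180, 5, 109, 187, 0.322, -0.003, -0.005], [180, 5, 109, 187, 0.322, -0.003, -0.005], [180, 5, 109, 187, 0.322, -0.003, -0.005], [180, 5, 109, 187, 0.322, -0.003, -0.005], [180, 20, 109, 187, 0.322, -0.003, -0.005], [180, 25, 109, 187, 0.322, -0.003, -0.005], [180, 25, 109, 187, 0.322, -0.003, -0.005], [180, 25, 109, 187, 0.322, -0.003, -0.005]])

```text
time: 28.3
ee_pos: [0.5912, -0.1978, 0.1613]
eef_rot: [-0.573, -0.414, 0.574, -0.413]
ft_force: [-0.0, 0.1, -1.1]
width: 0.0308
```

Run:
```python
from h import *
F=frame(-ez,JS)
plan(above(.152)-F@[0,-.0015,0],F)
cal(); over("b3","scene",(300,200,64,48),ringcurves(.0004,.014,.016,.0085,-.0015)+shaft2()[2:])
over("b3","top",(315,175,64,48),ringcurves(.0004,.014,.016,.0085,-.0015)+shaft2()[2:])
```

```text
t 28.3 pos [ 0.5912 -0.1978  0.1613] F [-0.   0.1 -1.1] w 0.0308
shift [9.3 1.1 1.2] turn [0.002 0.    0.002] flip 1
ring c [ 0.5897 -0.1974  0.1617]
ring c [ 0.59   -0.1976  0.1622]
```

View pics/b3_scene.png

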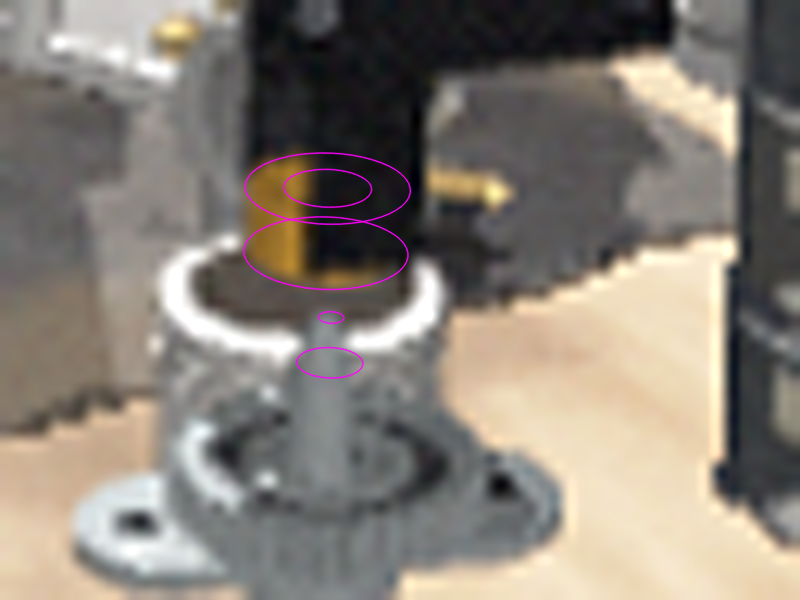

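Run:
```python
import cv2,numpy as np
im=cv2.imread("pics/raw_b3_scene.png")[208:242,308:346]
cv2.imwrite("pics/z.png",cv2.resize(im,None,fx=16,fy=16,interpolation=cv2.INTER_NEAREST))
from h import *
cal(); print(((proj("scene",[S+[0,0,.049],S+[0,0,.03],SH+[0,0,.141],SH+[0,0,.122]])-[308,208]+.5)*16).round())
```

```text
[[284. 275.]
 [281. 385.]
 [296. 278.]
 [293. 388.]]
```

View pics/z.png

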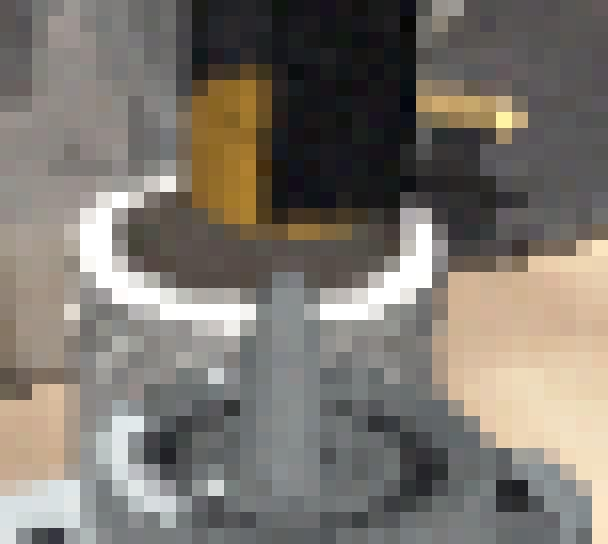

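View pics/b3_top.png

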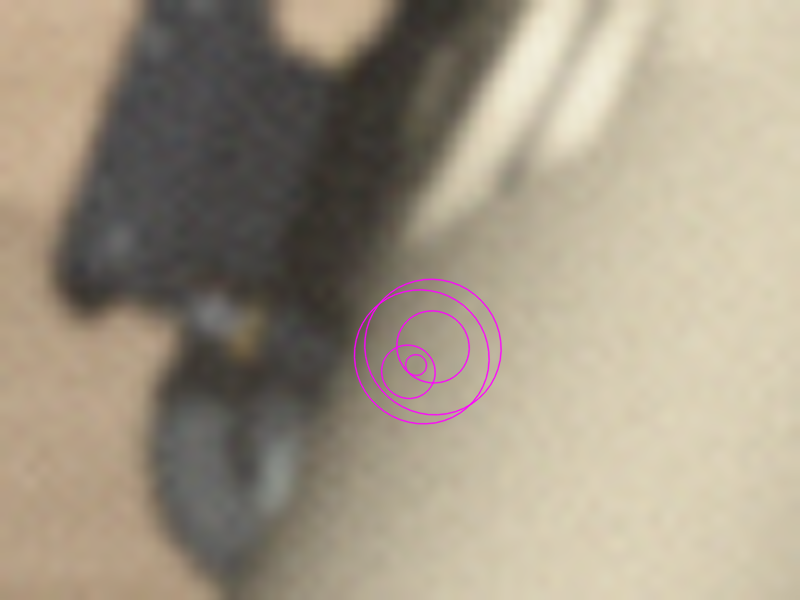

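arm_command(targets=[[180, 4, -0.6, -0.1, 0, 0, 0], [180, 10, -0.6, -0.1, 0, 0, 0], [180, 18, -0.6, -0.1, 0, 0, 0], [180, 26, -0.6, -0.1, 0, 0, 0], [180, 34, -0.6, -0.1, 0, 0, 0], [180, 38, -0.6, -0.1, 0, 0, 0], [180, 38, -0.6, -0.1, 0, 0, 0], [180, 38, -0.6, -0.1, 0, 0, 0]])

```text
time: 29.2
ee_pos: [0.5909, -0.1992, 0.1236]
eef_rot: [-0.573, -0.413, 0.574, -0.413]
ft_force: [0.2, -0.3, -0.4]
width: 0.031
```

Run:
```python
from h import *
F=frame(-ez,JS)
plan(np.array([.590,-.1976,.1166])-F@[0,-.0015,0],F)
print(read_state()["torque"])
cal(); over("b4","scene",(300,200,64,48),[])
```

```text
t 29.2 pos [ 0.5909 -0.1992  0.1236] F [ 0.2 -0.3 -0.4] w 0.031
shift [ 7.   0.2 -1.2] turn [-0.     0.001  0.001] flip 1
[-0.06191446  0.16225287 -0.00713602]
```

View pics/b4_scene.png

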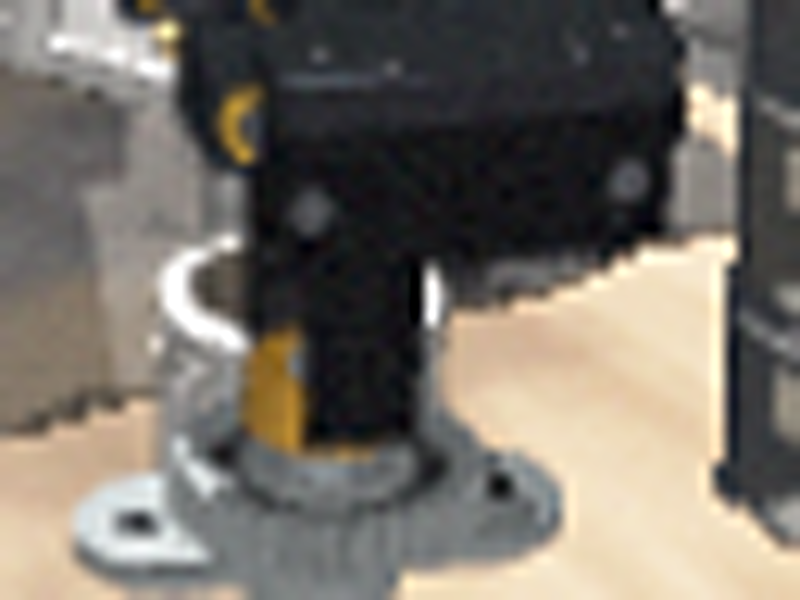

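arm_command(targets=[[180, 2, 0, -0.6, 0, 0, 0], [180, 4, 0, -0.6, 0, 0, 0], [180, 5.5, 0, -0.6, 0, 0, 0], [180, 5.5, 0, -0.6, 0, 0, 0], [180, 6.5, 0, -0.6, 0, 0, 0], [180, 6.5, 0, -0.6, 0, 0, 0]])

```text
time: 29.85
ee_pos: [0.591, -0.1985, 0.1169]
eef_rot: [-0.573, -0.413, 0.574, -0.413]
ft_force: [0.1, -0.5, -0.2]
width: 0.0312
```

arm_command(targets=[[180, 0.6, 0, 0, 0, 0, 0], [180, 0.6, 0, 0, 0, 0, 0]])

```text
time: 30.05
ee_pos: [0.591, -0.1985, 0.1167]
eef_rot: [-0.573, -0.413, 0.574, -0.413]
ft_force: [-0.4, 0.0, 1.8]
width: 0.031
```

Contact (z force up to +1.8 N). Release and retreat.

arm_command(targets=[[150, 0, 0, 0, 0, 0, 0], [120, 0, 0, 0, 0, 0, 0], [80, 0, 0, 0, 0, 0, 0], [60, 0, 0, 0, 0, 0, 0], [60, 0, 0, 0, 0, 0, 0], [60, 0, 0, 0, 0, 0, 0]])

```text
time: 30.65
ee_pos: [0.591, -0.1985, 0.1164]
eef_rot: [-0.573, -0.413, 0.574, -0.413]
ft_force: [0.2, -0.4, -0.0]
width: 0.0639
```

arm_command(targets=[[60, -20, 0, 0, 0, 0, 0], [60, -60, 0, 0, 0, 0, 0], [60, -100, 0, 0, 0, 0, 0], [60, -120, 0, 0, 0, 0, 0], [60, -120, -40, 40, 0, 0, 0], [60, -120, -80, 90, 0, 0, 0], [60, -120, -80, 90, 0, 0, 0], [60, -120, -80, 90, 0, 0, 0]])

```text
time: 31.45
ee_pos: [0.4842, -0.2611, 0.2373]
eef_rot: [-0.575, -0.412, 0.575, -0.412]
ft_force: [-0.2, -0.5, 0.3]
width: 0.0664
```

Run:
```python
from h import *
cal(); BE=(.4456,-.3901); ec=[circ(BE,.012,.021),circ(BE,0,.021),circ(BE,.012,.0085)]
over("b5","scene",(300,200,64,48),[circ((.59,-.1976),.124,.016)])
over("e1","scene",(285,305,64,48),ec);over("e1","top",(370,235,64,48),ec)
print(read_state()["joint_positions"].round(2))
y=np.deg2rad(-41-90); plan((BE[0],BE[1],.1),frame(-ez,[np.cos(y),np.sin(y),0]))
plan((BE[0],BE[1],.1),frame(-ez,[0,-1,0]))
```

```text
[-0.25  0.18  0.75  1.67 -0.13  1.34 -1.37]
t 31.6 pos [ 0.4877 -0.2574  0.2366] F [ 0.9  0.  -0.7] w 0.0667
shift [136.7   2.1 139.2] turn [0.394 0.    0.001] flip 1
t 31.6 pos [ 0.4877 -0.2574  0.2366] F [ 0.9  0.  -0.7] w 0.0667
shift [136.7   2.1 139.2] turn [-0.321  0.     0.001] flip 1
```

View pics/b5_scene.png

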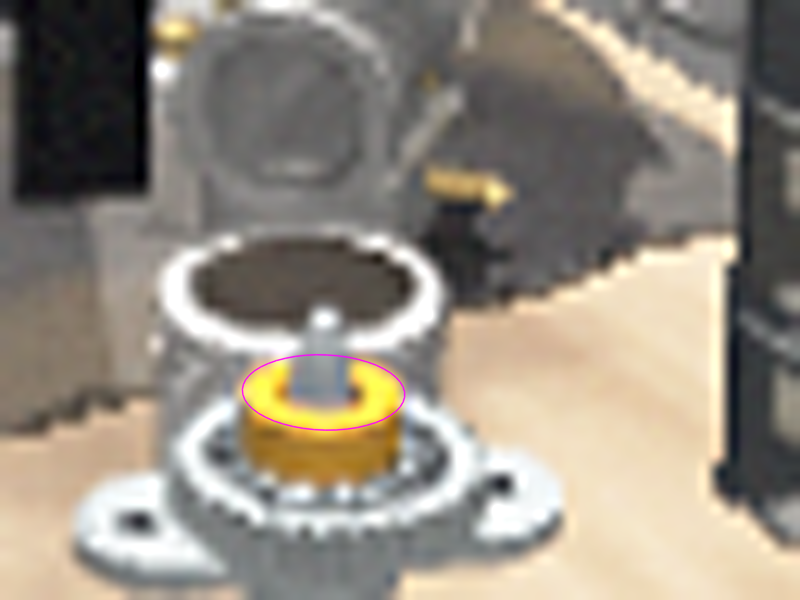

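View pics/e1_scene.png

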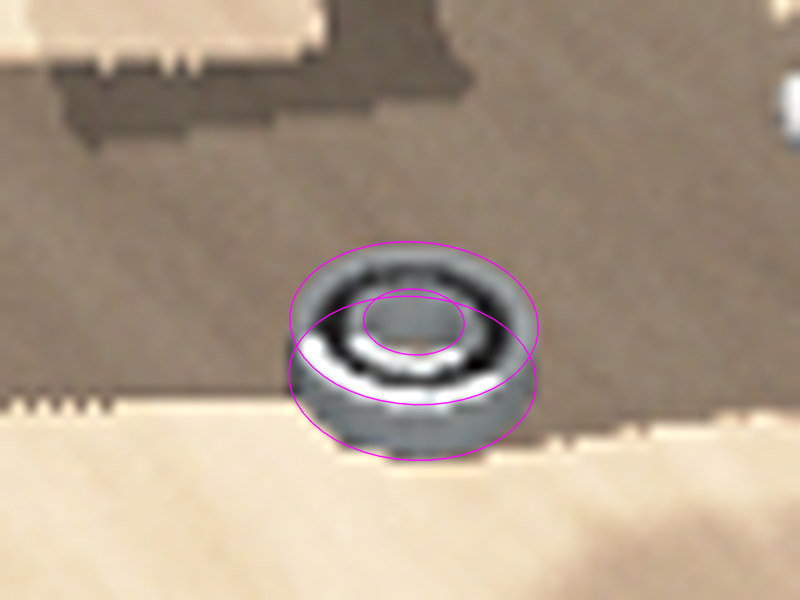

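View pics/e1_top.png

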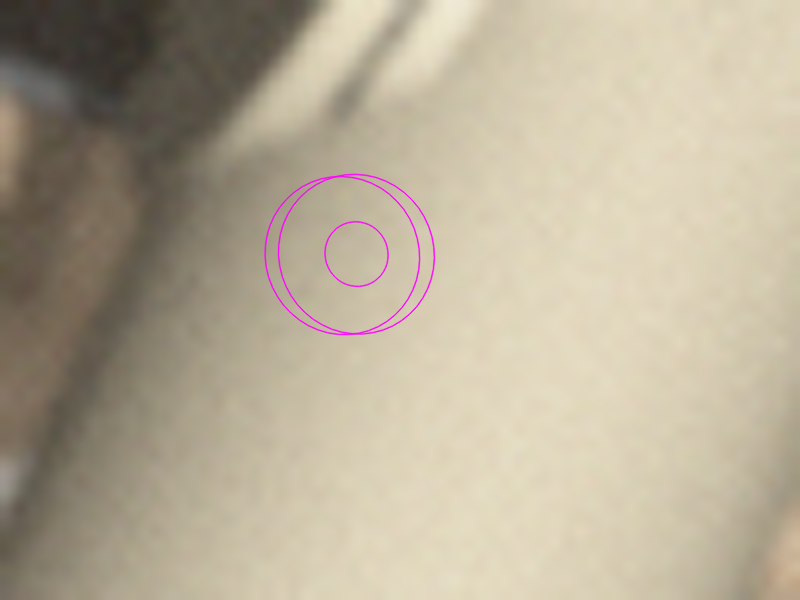

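arm_command(targets=[[60, 80, 2, 139, -0.321, 0, 0], [60, 80, 2, 139, -0.321, 0, 0], [60, 80, 2, 139, -0.321, 0, 0], [60, 110, 2, 139, -0.321, 0, 0], [60, 137, 2, 139, -0.321, 0, 0], [60, 137, 2, 139, -0.321, 0, 0], [60, 137, 2, 139, -0.321, 0, 0], [60, 137, 2, 139, -0.321, 0, 0]])

```text
time: 32.4
ee_pos: [0.4462, -0.3907, 0.1014]
eef_rot: [0.5, 0.5, -0.5, 0.501]
ft_force: [-0.3, -0.6, -0.2]
width: 0.0661
```

Run:
```python
from h import *
plan((.4456,-.3901,.003),frame(-ez,[0,-1,0])); print(read_state()["joint_positions"].round(2))
cal(); BE=(.4456,-.3901); ec=[circ(BE,.012,.021),circ(BE,0,.021),circ(BE,.012,.0085)]
over("e2","scene",(275,270,88,66),ec)
```

```text
t 32.4 pos [ 0.4462 -0.3907  0.1014] F [-0.3 -0.6 -0.2] w 0.0661
shift [98.4 -0.6 -0.8] turn [ 0.     0.001 -0.001] flip 1
[ 0.07  0.43  0.72  1.73 -0.31  1.1  -0.69]
```

View pics/e2_scene.png

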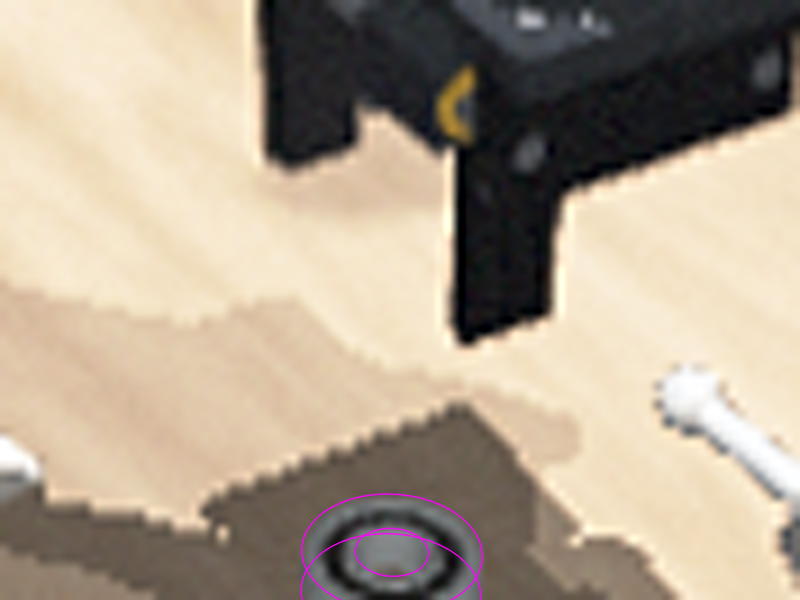

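arm_command(targets=[[60, 30, -0.6, -0.8, 0, 0, 0], [60, 60, -0.6, -0.8, 0, 0, 0], [60, 85, -0.6, -0.8, 0, 0, 0], [60, 95, -0.6, -0.8, 0, 0, 0], [60, 98, -0.6, -0.8, 0, 0, 0], [60, 98, -0.6, -0.8, 0, 0, 0], [60, 98, -0.6, -0.8, 0, 0, 0]])

```text
time: 33.15
ee_pos: [0.4445, -0.3908, 0.0032]
eef_rot: [-0.5, -0.499, 0.501, -0.5]
ft_force: [1.3, -0.7, -0.7]
width: 0.0667
```

Run:
```python
from h import *
plan((.4456,-.3901,.003),frame(-ez,[0,-1,0]))
```

```text
t 33.15 pos [ 0.4445 -0.3908  0.0032] F [ 1.3 -0.7 -0.7] w 0.0667
shift [ 0.2  1.1 -0.7] turn [-0.002  0.001 -0.   ] flip 1
```

arm_command(targets=[[100, 0, 0, 0, 0, 0, 0], [120, 0, 0, 0, 0, 0, 0], [150, 0, 0, 0, 0, 0, 0], [150, 0, 0, 0, 0, 0, 0], [150, 0, 0, 0, 0, 0, 0], [150, 0, 0, 0, 0, 0, 0]], newtons=25)

```text
time: 33.75
ee_pos: [0.4437, -0.3903, 0.0018]
eef_rot: [-0.5, -0.5, 0.501, -0.499]
ft_force: [-0.4, 0.4, 2.5]
width: 0.0401
```

Run:
```python
from h import *
plan((.4456,-.3901,.003),frame(-ez,[0,-1,0]))
```

```text
t 33.75 pos [ 0.4437 -0.3903  0.0018] F [-0.4  0.4  2.5] w 0.0401
shift [-1.2  1.9 -0.2] turn [-0.002  0.     0.001] flip 1
```

arm_command(targets=[[150, -10, 0, 0, 0, 0, 0], [150, -50, 0, 0, 0, 0, 0], [150, -100, 0, 0, 0, 0, 0], [150, -150, 0, 0, 0, 0, 0], [150, -195, 0, 0, 0, 0, 0], [150, -195, 0, 0, 0, 0, 0], [150, -195, 0, 0, 0, 0, 0]])

```text
time: 34.45
ee_pos: [0.4442, -0.3902, 0.1977]
eef_rot: [-0.5, -0.499, 0.501, -0.5]
ft_force: [-0.7, 0.4, -2.0]
width: 0.0407
```

Run:
```python
from h import *
F=frame(-ez,JS)
plan(np.array([.590,-.1977,.17])-F@[0,.0019,0],F)
```

```text
t 34.45 pos [ 0.4442 -0.3902  0.1977] F [-0.7  0.4 -2. ] w 0.0407
shift [  27.6  143.7 -193.4] turn [ 0.321  0.001 -0.001] flip 1
```

arm_command(targets=[[150, 10, 144, -193, 0.321, 0.001, 0], [150, 10, 144, -193, 0.321, 0.001, 0], [150, 10, 144, -193, 0.321, 0.001, 0], [150, 10, 144, -193, 0.321, 0.001, 0], [150, 10, 144, -193, 0.321, 0.001, 0], [150, 10, 144, -193, 0.321, 0.001, 0], [150, 30, 144, -193, 0.321, 0.001, 0], [150, 40, 144, -193, 0.321, 0.001, 0], [150, 40, 144, -193, 0.321, 0.001, 0], [150, 40, 144, -193, 0.321, 0.001, 0]])

```text
time: 35.45
ee_pos: [0.5877, -0.1978, 0.1562]
eef_rot: [-0.573, -0.414, 0.575, -0.412]
ft_force: [-0.9, 0.3, -0.4]
width: 0.0403
```

Run:
```python
from h import *
F=frame(-ez,JS)
plan(np.array([.590,-.1977,.151])-F@[0,.0019,0],F)
cal(); SH[:2]=[.590,-.1977]; over("e3","scene",(300,200,64,48),ringcurves(.0042,.012,.021,.0085,.0019)+shaft2()[2:])
im=cv2.imread("pics/raw_e3_scene.png")[204:242,306:346]
cv2.imwrite("pics/z.png",cv2.resize(im,None,fx=15,fy=15,interpolation=cv2.INTER_NEAREST))
```

```text
t 35.45 pos [ 0.5877 -0.1978  0.1562] F [-0.9  0.3 -0.4] w 0.0403
shift [ 5.2  0.3 -0.8] turn [-0.001  0.     0.003] flip 1
ring c [ 0.5895 -0.1984  0.1604]
```

View pics/e3_scene.png

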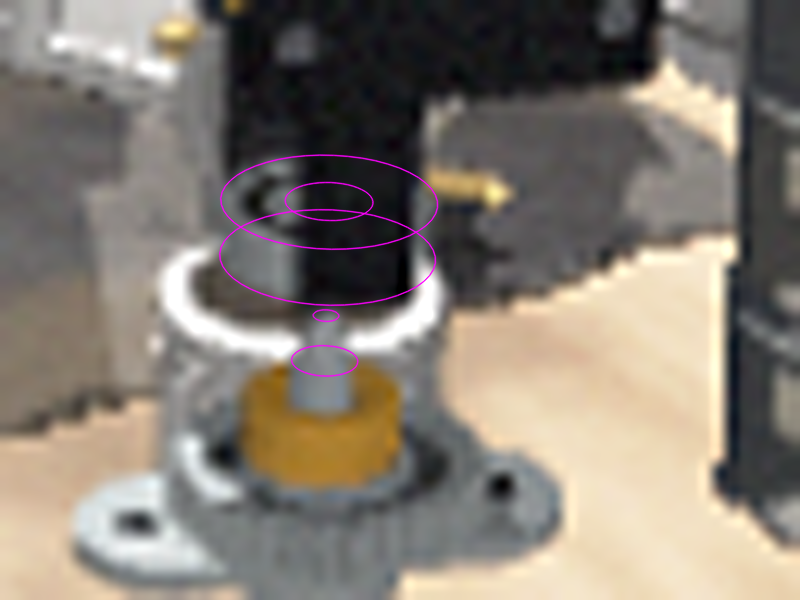

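View pics/z.png

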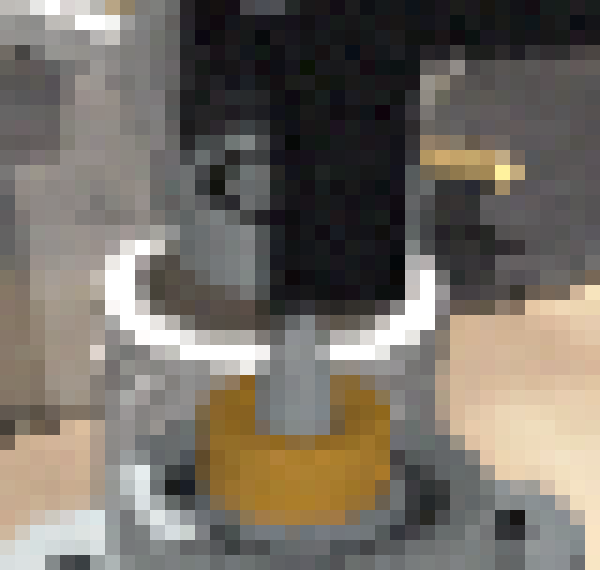

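arm_command(targets=[[150, 2, -0.3, -0.7, 0, 0, 0.002], [150, 5, -0.3, -0.7, 0, 0, 0.002], [150, 9, -0.3, -0.7, 0, 0, 0.002], [150, 14, -0.3, -0.7, 0, 0, 0.002], [150, 19, -0.3, -0.7, 0, 0, 0.002], [150, 24, -0.3, -0.7, 0, 0, 0.002], [150, 24, -0.3, -0.7, 0, 0, 0.002], [150, 24, -0.3, -0.7, 0, 0, 0.002]])

```text
time: 36.3
ee_pos: [0.5881, -0.1966, 0.1324]
eef_rot: [0.574, 0.413, -0.574, 0.413]
ft_force: [-0.6, -0.1, -0.4]
width: 0.041
```

Run:
```python
from h import *
F=frame(-ez,JS)
plan(np.array([.590,-.1977,.1258])-F@[0,.0019,0],F)
cal(); over("e4","scene",(300,200,64,48),[])
```

```text
t 36.3 pos [ 0.5881 -0.1966  0.1324] F [-0.6 -0.1 -0.4] w 0.041
shift [6.6 0.3 0.4] turn [ 0. -0. -0.] flip 1
```

View pics/e4_scene.png

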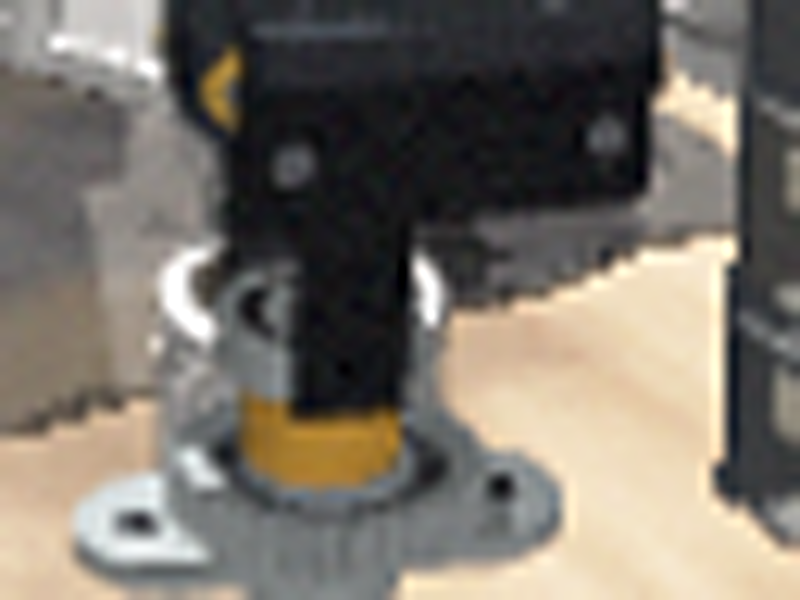

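arm_command(targets=[[150, 2, 0, 0.2, 0, 0, 0], [150, 4, 0, 0.2, 0, 0, 0], [150, 5.5, 0, 0.2, 0, 0, 0], [150, 6, 0, 0.2, 0, 0, 0], [150, 6, 0, 0.2, 0, 0, 0]])

```text
time: 36.85
ee_pos: [0.588, -0.1967, 0.1263]
eef_rot: [0.574, 0.413, -0.574, 0.413]
ft_force: [-0.4, 0.3, -0.8]
width: 0.0405
```

arm_command(targets=[[150, 0.6, 0, 0, 0, 0, 0], [150, 0.8, 0, 0, 0, 0, 0], [150, 0.8, 0, 0, 0, 0, 0]])

```text
time: 37.15
ee_pos: [0.5881, -0.1968, 0.1259]
eef_rot: [0.574, 0.413, -0.574, 0.413]
ft_force: [-0.6, -0.8, 0.9]
width: 0.0409
```

Contact again; release and retreat.

arm_command(targets=[[120, 0, 0, 0, 0, 0, 0], [90, 0, 0, 0, 0, 0, 0], [60, 0, 0, 0, 0, 0, 0], [40, 0, 0, 0, 0, 0, 0], [40, 0, 0, 0, 0, 0, 0], [40, 0, 0, 0, 0, 0, 0]])

```text
time: 37.75
ee_pos: [0.588, -0.1968, 0.1256]
eef_rot: [0.574, 0.413, -0.574, 0.413]
ft_force: [-0.8, 0.3, -0.2]
width: 0.0721
```

arm_command(targets=[[40, -20, 0, 0, 0, 0, 0], [40, -60, 0, 0, 0, 0, 0], [40, -100, 0, 0, 0, 0, 0], [40, -120, 0, 0, 0, 0, 0], [40, -120, -40, 40, 0, 0, 0], [40, -120, -80, 90, 0, 0, 0], [40, -120, -120, 130, 0, 0, 0], [40, -120, -120, 130, 0, 0, 0], [40, -120, -120, 130, 0, 0, 0]])

```text
time: 38.65
ee_pos: [0.4295, -0.2849, 0.2461]
eef_rot: [0.576, 0.411, -0.574, 0.412]
ft_force: [0.5, -0.0, 0.5]
width: 0.0735
```

Run:
```python
from h import *
cal(); c=(.590,-.1977); cs=[circ(c,.136,.021),circ(c,.124,.021)]
over("f1","scene",(290,195,64,48),cs); over("f1","top",(270,155,100,75),cs)
s=read_state(); print(s["time"],s["ee_pos"],s["ft_force"],s["width"])
```

```text
38.75 [ 0.4330326  -0.28193252  0.24588348] [ 1.88547943 -0.07498894  0.24028977] 0.07316650432641385
```

View pics/f1_scene.png

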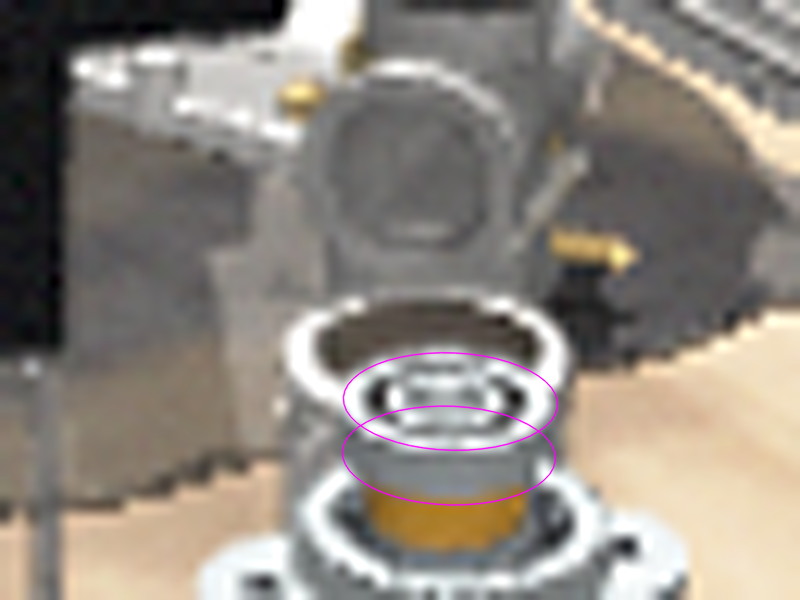

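View pics/f1_top.png

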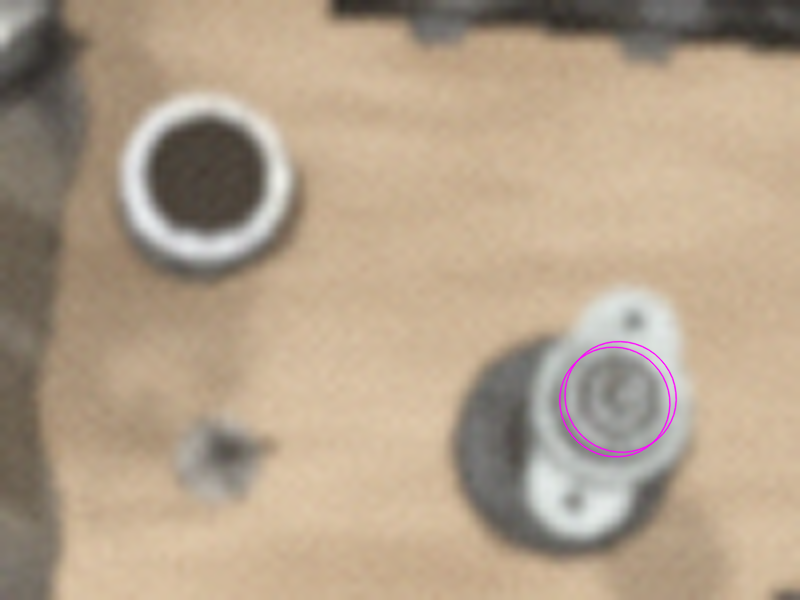

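arm_command(targets=[[40, 0, 0, 0, 0, 0, 0], [40, 0, 0, 0, 0, 0, 0], [40, 0, 0, 0, 0, 0, 0], [40, 0, 0, 0, 0, 0, 0], [40, 0, 0, 0, 0, 0, 0]])

```text
time: 39.25
ee_pos: [0.4331, -0.2819, 0.2455]
eef_rot: [0.574, 0.413, -0.574, 0.413]
ft_force: [0.2, -0.4, 0.8]
width: 0.0734
```

```bash
python3 -c "
from bench import *
print(close_job())"
```

```text
the job is handed in; nothing more can be done
None
```

I handed the job in at 39 s of the 131 s allowed. The hold-down bar is swung back to about 2.0 rad. The thrust plate, timing gear, brass bush and ball bearing are stacked in that order on the camshaft nose, and everything is released.

**Final pictures:** the stack looks level and centred in both cameras. The bearing lies on its predicted outline, about 38 mm above the shoulder. The piston and valve stand where they were at the start.

**Contact and force:** the bush and bearing each gave a small upward contact force (1–2 N) as they touched down. The plate and gear showed no clear contact force, so I judged those two by height and by the pictures. The arm is clear of everything with the gripper open, and the force readings I saw stayed within about 5 N.

**Disagreement:** my estimates of the shaft axis differed by up to 2 mm between pictures. I used a middle value for the bush and bearing. The gear went on with its centre about 2 mm from that value, inside the 5 mm limit.

`close_job` reported no verdict, so I have no confirmation of the result beyond these checks.

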